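# Load and start the thermal cycler

## Task

Start an incubation in the thermal cycler: raise the clamp lever on its cover, slide the cover fully back, and set every sample plate standing on the bench down flush in a block of its own. Then slide the cover fully forward, swing the lever right down to clamp it, and only after that wind the clockwork timer clockwise up to its stop. Never slide the cover with the lever down, or lower the lever with the cover back, and leave the other things on the bench where they are.

Things in the scene. Friction and masses are not known exactly. Their poses are not given: they have to be found in the camera images.
- cycler: cream thermal cycler, fixed: 300 mm wide (y), flat deck 110 mm above the bench from x = -85 to 205 mm, and a lower sloping display nose on its front (-x, towards the robot) to x = -190 mm. Origin on the bench under the middle of the three blocks; x points to the back of the machine, y to its left, z up
- bay1 (a point): centre of the floor of the right (-y) sample block: an aluminium recess 83 mm (cycler x) by 47 mm (cycler y), 8 mm deep below the deck, drawn with 4 x 8 wells, for one plate lying lengthways along x. The three are 80 mm apart in y; axes as the cycler's. Hidden under the cover until it is slid back
- bay2 (a point): centre of the floor of the middle sample block: an aluminium recess 83 mm (cycler x) by 47 mm (cycler y), 8 mm deep below the deck, drawn with 4 x 8 wells, for one plate lying lengthways along x. The three are 80 mm apart in y; axes as the cycler's. Hidden under the cover until it is slid back
- bay3 (a point): centre of the floor of the left (+y) sample block: an aluminium recess 83 mm (cycler x) by 47 mm (cycler y), 8 mm deep below the deck, drawn with 4 x 8 wells, for one plate lying lengthways along x. The three are 80 mm apart in y; axes as the cycler's. Hidden under the cover until it is slid back
- cover (a joint): sliding heated cover, 120 mm (cycler x) by 270 mm (y), top 160 mm above the bench: 0 m = fully forward, over the blocks (x = -60 to +60 mm of the cycler); 0.13 m = fully back (+x), blocks clear. Slides at about 5 N and stays where left. With the lever up it passes 5 mm over seated plates; a plate not down in its block fouls it
- grip_right (a point): on the right black grip rib of the cover, 1 mm below the rib's top centre: the rib stands 23 mm above the cover's top, is 12 mm thick along the cycler's x and 50 mm long along y, 15 mm behind the cover's front edge; pinch it from above or push it to slide the cover. Axes as the cycler's
- grip_left (a point): the same on the left grip rib, 176 mm to the left of the right one
- lever (a joint): clamp lever on top of the cover at mid width: 0 rad = down, lying forward (-x), cover clamped on the plates by the pressure platen; 1.2 rad = fully raised, cover free. It pivots about the cycler's y axis and stays where it is left; about 1.5 N at the knob moves it. The cover must not be slid with the lever down, nor the lever lowered with the cover back
- lever_knob (a point): centre of the green cross knob at the lever's end: cylinder 18 mm in diameter, 30 mm long along the cycler's y, 85 mm from the pivot; when down its centre is 14 mm above the cover's top and 5 mm before its front edge. Raised, its top is 262 mm above the bench: carry plates clear of it. Can be pinched from above by its two flat ends and led round
- lever_pivot (a point): the lever's pivot, on the cover: 14 mm above its top, 80 mm behind its front edge
- plate1: white capped 32-well sample plate, 78 mm (its x) by 42 mm (y) by 20 mm tall, 50 g, rigid; two or three such plates are present, all alike, standing loose on the bench to the right of the cycler. Origin at the centre of its underside. Fits any of the blocks either way round, with 2.5 mm to spare on each side; 12 mm then stand above the deck
- plate2: white capped 32-well sample plate, 78 mm (its x) by 42 mm (y) by 20 mm tall, 50 g, rigid; two or three such plates are present, all alike, standing loose on the bench to the right of the cycler. Origin at the centre of its underside. Fits any of the blocks either way round, with 2.5 mm to spare on each side; 12 mm then stand above the deck
- plate3: white capped 32-well sample plate, 78 mm (its x) by 42 mm (y) by 20 mm tall, 50 g, rigid; two or three such plates are present, all alike, standing loose on the bench to the right of the cycler. Origin at the centre of its underside. Fits any of the blocks either way round, with 2.5 mm to spare on each side; 12 mm then stand above the deck
- timer (a joint): winding grip of the clockwork timer: grows as it is wound clockwise seen from above; 4.71 rad = fully wound, at the stop; it may start partly wound, up to 0.8 rad. Sprung, but the clockwork runs down too slowly to notice: it stays where it is let go. Takes 0.06 to 0.09 N m; needs several turns with a fresh grip each
- timer_grip (a point): on the axis of the timer's winding grip, 58 mm above the bench: a black upright bar 54 mm long (this point's x), 12 mm thick (its y), from 44 to 68 mm above the bench, on a round white case 90 mm across and 38 mm tall which stands fast on the bench. The case is on the right, beyond the plates
- marker: grey and black marker pen lying on the bench, 137 x 15 x 15 mm; loose, not part of the job; origin at its underside
- bottle: reagent bottle with a red cap, 60 mm across, 140 mm tall; loose, not part of the job; origin at its underside
- beaker: small glass beaker, 70 mm across, 90 mm tall; loose, not part of the job; origin at its underside
- tip_box: grey pipette-tip box with a clear lid, 118 x 78 x 57 mm; loose, not part of the job; origin at its underside
- tube_rack: low blue tube rack, 50 x 120 mm, 42 mm tall with its tubes; loose, not part of the job; origin at its underside
Mind the look-alikes: they are no part of the job. Leave any turquoise or yellow look-alike of the plate1 alone. What is shaped like the part that bears timer but blue or orange is not meant.

How it is judged:
By the outcome, as a careful person would: the job done as asked, in the order asked, and still so for the second after the job is handed in, with the robot touching nothing.
Of plate1, plate2, plate3 only 2 to 3 are there at a start; the rules pass over those that are not, and their reading is None.
At some moment in a run one of plate1, plate2, plate3 may be knocked a few centimetres aside while the robot is not near it.
It also fails if it takes over 210 s, if anything falls off the work surface, if the arm or the gripper's body presses on something with over 40 N, if the wrist force passes 120 N, or if a joint passes its speed limit or range.

## Robot

A 7-joint arm with a two-finger parallel gripper is mounted at the origin on the work surface. World frame = base frame: x ahead of the robot, y to its left, z up, the work surface at z = 0. Lengths are in m, angles in degrees, forces in N, time in s.
With the tool pointing down it reaches from about 0.425 to 0.875 m from the base axis. Payload 4.7 kg.
Tool frame: the origin (TCP) lies on the centre line of the jaws, within the pads' length; the fingertips stand 17 mm ahead of it and the grasp point (between the pads) lies 2 mm behind it; z points along the fingers, y is the line along which they close (so a half turn about z gives the same grasp; the last joint's range is limited). The gripper opens to 87 mm and grips with 3 to 60 N. Pads are 19 mm wide; open, the fingers measure 117 mm over their backs; the gripper's body (75 mm by 190 mm) begins 51 mm behind the grasp point.
Start: joints at [-72.072, 18.392, -4.016, 83.108, 1.295, 78.541, -3.26], TCP at [0.191, 0.621, 0.24] pointing down, gripper open.
Joint ranges: [-163.93, 163.93], [-17.29, 119.83], [-79.2, 71.16], [3.27, 140.29], [-89.18, 269.18], [5.43, 117.66], [-154.24, 154.24]. Speed limits (degrees/s): [147.25, 147.25, 180, 180, 180, 180, 180].

## Interface

Orientations are given as [roll, pitch, yaw] about the fixed x, y, z axes, in that order (R = Rz(yaw) Ry(pitch) Rx(roll)).
In Python, from cell import env, read_camera gives the robot as it stands.
- The arm moves only by the shell command python3 -m jog 'ROWS' [FORCE]. ROWS is JSON, a list of rows, each a list of 5 numbers: the opening, from 0 (shut) to 1 (fully open), then the shift along the tool's x, y, z each as a share of 0.02 m, from -1 to 1, then the turn about the tool's z as a share of 45 degrees, from -1 to 1. In form: [[gripper, x, y, z, yaw], ...]. A call has 1 to 12 rows; each row shifts and turns the commanded pose from where the row before left it, along the tool's axes as they then stand; what a row does not reach is not made up. A row lasts 1/12 s, in which the tool goes at most 41.7 mm and 7.16 degrees, less where a joint would pass 70% of its speed; a pose out of reach is approached as far as the arm can. A call with a number of a shift or a turn outside -1 to 1 is refused whole. A call with a gripper value outside its range is refused whole. The fingers move at their own pace and stop on an object; FORCE is the grip in N (left out, the last holds). Time passes only in rows, so rows that do not move let the fingers close. It gives the time, the measured TCP pose, the force, the opening and the grip force at its end, in the units of the state.
- env.get_obs(): the state, without advancing time (a new reading comes with each control period).
- read_camera(name): name is "side" or "top"; returns a dict with "color" (480x640x3 uint8, red, green, blue), "range_z" (480x640 float32, m along the optical axis (not along the pixel's ray), 0 where there is no reading), "mtx" (3x3 intrinsics, pixels), "world_from_camera" (4x4, takes a point from camera to world coordinates). Camera axes: x right, y down, z forward; pixel columns grow to the right and rows downward; lengths in m; the calibration is good to about 2 mm. A picture is of the moment at which its call begins.
- env.sign_off(): hands the job in; it is judged then, once.
The state is a dict: "time_s": time; "qpos": joint angles; "joint_velocities": joint speeds; "effort": joint torques, N m; "tool_pos": TCP position; "tool_rot": TCP orientation; "force": force on the tool from outside, world axes, zero at the start; "wrist_torque": the same for the moment, N m; "grip_width": finger opening in m; "grasp_force": force on a finger pad.
Only numpy, scipy, OpenCV 4.12 (cv2) and the standard library are available. Lean on these libraries where they do the work, as an engineer would, in place of code of your own. Each camera call takes 0.05 s, during which the arm holds its last target. There are 200 camera calls.

## Working session

There is one attempt and no reset: what is moved stays moved. The work goes in short steps, Python scripts to look and compute and a shell command to move; the robot and the scene stay as the last step left them, time stands still between calls to the robot, and variables do not carry over. Pictures are saved under pics/ and viewed, at most 14 in all, crops included, and the job is handed in when it is done.

```bash
ls; mkdir -p pics
cat > h.py <<'E'
import numpy as np, cv2
from cell import env, read_camera
def snap(n,f,crop=None,scale=1):
    d=read_camera(n); im=d["color"][:,:,::-1]
    np.savez(f"pics/{f}.npz",**d)
    if crop: x0,y0,x1,y1=crop; im=im[y0:y1,x0:x1]
    if scale!=1: im=cv2.resize(im,None,fx=scale,fy=scale,interpolation=cv2.INTER_CUBIC)
    cv2.imwrite(f"pics/{f}.png",im); return d
def ld(f): return dict(np.load(f"pics/{f}.npz"))
def ray(d,u,v):
    K=d["mtx"];T=d["world_from_camera"];r=np.linalg.inv(K)@[u,v,1.];return T[:3,3],T[:3,:3]@r
def P(d,u,v,w=1):
    z=d["range_z"][int(v)-w:int(v)+w+1,int(u)-w:int(u)+w+1];z=np.median(z[z>0]);o,r=ray(d,u,v);return o+r*z
def Z(d,u,v,h):
    o,r=ray(d,u,v);return o+r*(h-o[2])/r[2]
def pix(d,p):
    T=np.linalg.inv(d["world_from_camera"]);c=d["mtx"]@(T[:3,:3]@p+T[:3,3]);return c[:2]/c[2]
def cloud(d):
    z=d["range_z"];v,u=np.mgrid[:480,:640];r=np.stack([u,v,np.ones_like(u)],-1)@np.linalg.inv(d["mtx"]).T
    T=d["world_from_camera"];return (r*z[...,None])@T[:3,:3].T+T[:3,3]
E
python3 - <<'E'
from h import *
for n in("top","side"):
    d=snap(n,n+"0"); print(n,d["world_from_camera"].round(3).tolist(),d["mtx"].round(1).tolist())
o=env.get_obs();print({k:np.round(v,3).tolist() for k,v in o.items()})
E
```

```text
pics
top [[-0.005, -0.984, 0.18, 0.276], [-1.0, 0.007, 0.009, -0.182], [-0.01, -0.18, -0.984, 1.311], [0.0, 0.0, 0.0, 1.0]] [[438.1, 0.0, 319.7], [0.0, 438.1, 239.7], [0.0, 0.0, 1.0]]
side [[-0.991, -0.044, 0.122, 0.342], [-0.128, 0.497, -0.858, 0.768], [-0.023, -0.867, -0.498, 0.687], [0.0, 0.0, 0.0, 1.0]] [[504.9, 0.0, 317.1], [0.0, 504.9, 229.6], [0.0, 0.0, 1.0]]
{'time_s': 0.1, 'qpos': [-72.07, 18.435, -4.016, 83.169, 1.295, 78.541, -3.261], 'joint_velocities': [-0.003, -0.135, -0.009, -0.071, 0.089, 0.074, 0.011], 'effort': [-0.0, -49.257, -0.406, -31.34, -0.064, 0.039, 0.0], 'tool_pos': [0.191, 0.621, 0.239], 'tool_rot': [-179.9, 0.006, 162.88], 'force': [0.04, 0.111, 0.495], 'wrist_torque': [0.046, -0.046, 0.021], 'grasp_force': 0.0, 'grip_width': 0.087}
```

View pics/top0.png

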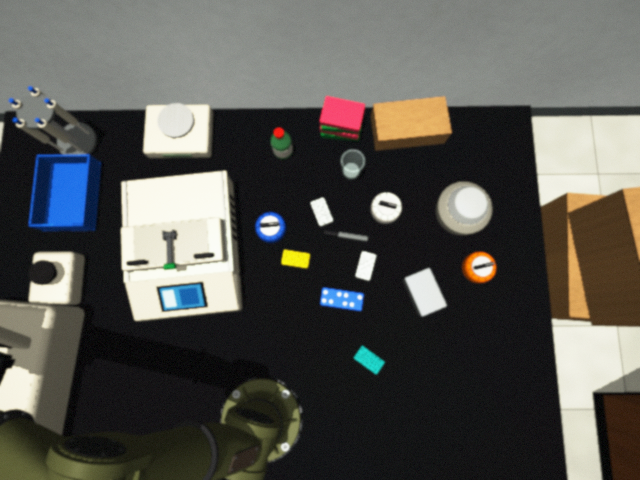

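View pics/side0.png

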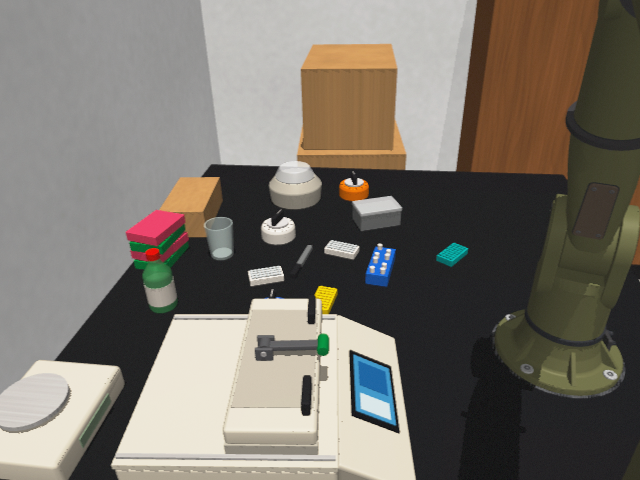

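Top view: white plates at (321,211) and (366,265). The yellow (296,259) and turquoise (369,360) ones are look-alikes. The white timer with the black bar is at (387,207); the blue (270,227) and orange (480,267) ones aren't meant. The cycler is at about (180,250), with the knob at (169,266). Next: an enlarged crop to confirm, and measurements.

Run:
```python
from h import *
d=ld("top0");s=ld("side0")
im=cv2.resize(d["color"][160:310,110:430,::-1],None,fx=2.5,fy=2.5,interpolation=cv2.INTER_CUBIC);cv2.imwrite("pics/c1.png",im)
im=cv2.resize(s["color"][200:450,210:450,::-1],None,fx=2.4,fy=2.4,interpolation=cv2.INTER_CUBIC);cv2.imwrite("pics/c2.png",im)
for n,dd in(("top",d),("side",s)):
    c=cloud(dd);col=dd["color"].astype(int);mx=col.max(2);mn=col.min(2)
    m=(mn>130)&(mx-mn<40)&(c[...,2]>.008)&(c[...,2]<.08)&(c[...,0]<.8)
    k,l,st,ce=cv2.connectedComponentsWithStats(m.astype('uint8'))
    for i in range(1,k):
        if st[i,4]>60:
            p=c[l==i]
            q=p[p[:,2]>np.median(p[:,2])-.006]
            r=cv2.minAreaRect((q[:,:2]*1000).astype('float32'))
            print(n,ce[i].round(),st[i,4],np.median(p,0).round(3),np.round(r[0]),np.round(r[1]),round(r[2],1))
```

```text
top [175. 150.] 448 [0.789 0.271 0.049] [789. 270.] [ 21. 198.] 0.0
top [459. 213.] 794 [ 0.568 -0.566  0.066] [ 599. -596.] [147. 139.] 60.9
top [386. 207.] 610 [ 0.602 -0.368  0.04 ] [ 610. -370.] [83. 84.] 55.5
top [321. 211.] 347 [ 0.6   -0.175  0.018] [ 601. -175.] [79. 42.] 21.7
top [269. 220.] 92 [ 0.568 -0.024  0.046] [567. -22.] [48. 27.] 80.4
top [270. 230.] 129 [ 0.538 -0.025  0.045] [536. -23.] [23. 51.] 5.8
top [352. 236.] 69 [ 0.523 -0.268  0.015] [ 523. -269.] [82.  8.] 80.5
top [365. 265.] 374 [ 0.435 -0.305  0.017] [ 435. -305.] [42. 78.] 73.9
top [ 54. 280.] 1394 [0.375 0.582 0.069] [400. 598.] [148. 116.] 0.7
top [482. 266.] 226 [ 0.423 -0.639  0.046] [ 426. -638.] [54. 53.] 15.8
top [425. 292.] 1140 [ 0.352 -0.47   0.057] [ 354. -470.] [118.  80.] 22.5
top [186. 308.] 1203 [0.307 0.203 0.067] [315. 210.] [ 45. 296.] 5.9
top [285. 447.] 67 [-0.069 -0.071  0.015] [-69. -70.] [21. 24.] 41.5
side [432.  81.] 1000 [ 0.109 -1.903  0.044] [  112. -1902.] [351.  53.] 0.0
side [295. 187.] 641 [ 0.589 -0.544  0.064] [ 594. -563.] [144.  82.] 8.3
side [354. 182.] 98 [ 0.428 -0.63   0.046] [ 426. -635.] [52. 57.] 3.5
side [377. 205.] 653 [ 0.352 -0.461  0.058] [ 352. -467.] [119.  83.] 21.3
side [278. 230.] 634 [ 0.6   -0.344  0.036] [ 607. -364.] [84. 84.] 10.7
side [221. 246.] 331 [ 0.723 -0.241  0.041] [ 721. -241.] [32. 11.] 22.4
side [342. 248.] 369 [ 0.434 -0.297  0.019] [ 434. -305.] [47. 79.] 74.0
side [266. 274.] 455 [ 0.598 -0.167  0.018] [ 600. -174.] [77. 45.] 21.2
side [163. 296.] 258 [ 0.787 -0.031  0.045] [787. -32.] [28.  8.] 34.4
side [395. 416.] 2411 [0.305 0.275 0.068] [313. 209.] [ 40. 291.] 5.1
side [ 78. 424.] 1624 [0.789 0.299 0.049] [790. 272.] [ 21. 197.] 0.0
side [610. 374.] 85 [-0.069  0.071  0.016] [-69.  69.] [24. 19.] 70.2
```

View pics/c1.png

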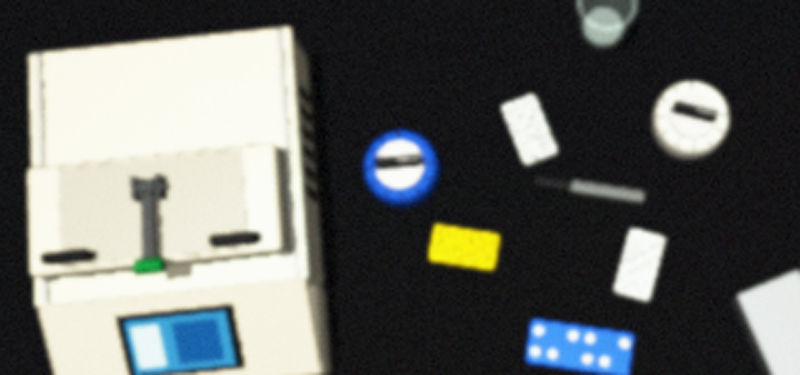

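View pics/c2.png

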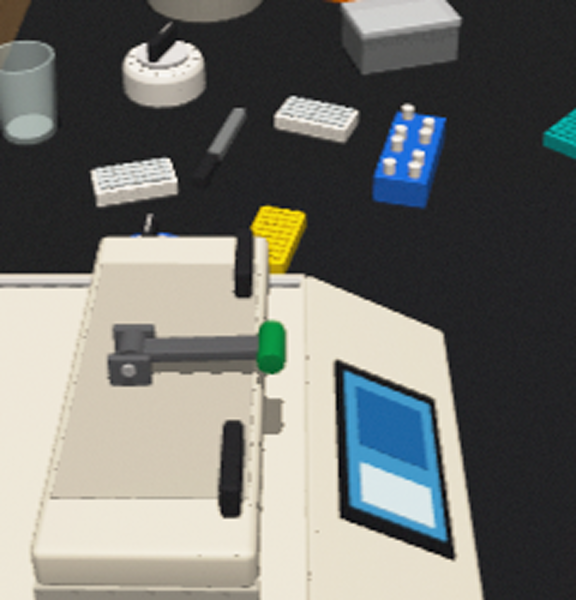

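The crops confirm it: two white plates (no third), the white timer with the black bar, and the lever lying forward with its green knob. Now the cycler, knob, ribs and timer bar.

Run:
```python
from h import *
d=ld("top0");s=ld("side0")
for n,dd in(("top",d),("side",s)):
    c=cloud(dd);col=dd["color"].astype(int);R,G,B=[col[...,i] for i in range(3)]
    reg=(c[...,0]>.3)&(c[...,0]<.7)&(c[...,1]>.02)&(c[...,1]<.42)
    dk=(col.max(2)<60)
    for nm,m in(("green",reg&(G>R+40)&(G>B+25)&(c[...,2]>.14)),("rib",reg&dk&(c[...,2]>.165)),
      ("cover",reg&(c[...,2]>.15)&(c[...,2]<.166)&(col.min(2)>120)),
      ("bar",dk&(np.hypot(c[...,0]-.609,c[...,1]+.369)<.036)&(c[...,2]>.042)&(c[...,2]<.085)),
      ):
        k,l,st,ce=cv2.connectedComponentsWithStats(m.astype('uint8'))
        for i in range(1,k):
            if st[i,4]>25:
                p=c[l==i]; r=cv2.minAreaRect((p[:,:2]*1000).astype('float32'))
                e=np.percentile(p[:,2],[5,50,95]).round(3)
                print(n,nm,ce[i].round(),st[i,4],e,np.round(r[0]),np.round(r[1]),round(r[2],1),"mean",p.mean(0).round(3))
o,r=0,0
```

```text
top green [169. 266.] 65 [0.18  0.185 0.188] [416. 221.] [15. 30.] 4.2 mean [0.416 0.219 0.184]
top rib [204. 255.] 42 [0.177 0.183 0.188] [443. 131.] [ 6. 42.] 4.4 mean [0.443 0.13  0.183]
top rib [138. 262.] 45 [0.176 0.183 0.186] [425. 307.] [ 7. 41.] 5.6 mean [0.426 0.303 0.182]
top cover [172. 242.] 3794 [0.156 0.16  0.164] [481. 227.] [121. 271.] 5.8 mean [0.482 0.225 0.16 ]
side green [323. 344.] 225 [0.173 0.184 0.187] [416. 222.] [17. 31.] 6.3 mean [0.415 0.226 0.183]
side rib [311. 309.] 177 [0.169 0.183 0.185] [445. 137.] [10. 51.] 7.7 mean [0.443 0.145 0.18 ]
side rib [306. 395.] 313 [0.169 0.183 0.184] [426. 312.] [11. 49.] 7.3 mean [0.426 0.318 0.181]
side cover [275. 374.] 9524 [0.156 0.161 0.163] [480. 229.] [121. 272.] 5.7 mean [0.479 0.261 0.16 ]
side bar [277. 217.] 107 [0.051 0.062 0.07 ] [ 608. -369.] [55. 14.] 74.5 mean [ 0.607 -0.363  0.062]
```

```bash
cat >> h.py <<'E'
CY=np.array([.4805,.2280]);YAW=5.9
def cyc(x,y,z):
    a=np.radians(YAW);return np.array([CY[0]+x*np.cos(a)-y*np.sin(a),CY[1]+x*np.sin(a)+y*np.cos(a),z])
def plan(*wps):
    "each (xyz, psi): prints turn units, then shift units in tool axes after the turn"
    o=env.get_obs();p=np.array(o["tool_pos"]);psi=o["tool_rot"][2]
    print("at",p.round(4),np.round(o["tool_rot"],1),"F",np.round(o["force"],1),"w",round(o["grip_width"],4),"t",o["time_s"],"q",np.round(o["qpos"][:]))
    for t,ps in wps:
        dpsi=ps-psi; dpsi=(dpsi+180)%360-180 if abs(dpsi)>=359 else dpsi
        a=np.radians(ps);D=np.array(t)-p
        s=np.array([np.cos(a)*D[0]+np.sin(a)*D[1],np.sin(a)*D[0]-np.cos(a)*D[1],-D[2]])/.02
        print("->",np.round(t,4),"psi",ps,"turn",round(-dpsi/45,3),"shift",s.round(2));p=np.array(t);psi=ps
E
python3 - <<'E'
from h import *
plan((cyc(-.065,0,.24),185.9),(cyc(-.065,0,.183),185.9))
d=ld("top0");s=ld("side0")
for n,dd in(("top",d),("side",s)):
    c=cloud(dd); m=(np.hypot(c[...,0]-.73,c[...,1]+.25)<.06)&(c[...,2]>.02); p=c[m]
    print(n,p.min(0).round(3),p.max(0).round(3),m.sum())
print("ring top:",Z(d,352,156,.09).round(3),"l",Z(d,340,158,.09).round(3),"r",Z(d,365,158,.09).round(3))
E
```

```text
at [0.1913 0.6207 0.2386] [-179.9    0.   162.9] F [0.  0.1 0.5] w 0.0874 t 0.1 q [-72.  18.  -4.  83.   1.  79.  -3.]
-> [0.4158 0.2213 0.24  ] psi 185.9 turn -0.512 shift [ -9.12 -21.02  -0.07]
-> [0.4158 0.2213 0.183 ] psi 185.9 turn -0.0 shift [-0.    0.    2.85]
top [ 0.699 -0.302  0.02 ] [ 0.768 -0.235  0.097] 411
side [ 0.698 -0.304  0.02 ] [ 0.767 -0.231  0.093] 918
ring top: [ 0.748 -0.268  0.09 ] l [ 0.742 -0.232  0.09 ] r [ 0.741 -0.306  0.09 ]
```

```bash
python3 -m jog '[[1,0,0,0,-0.128],[1,0,0,0,-0.128],[1,0,0,0,-0.128],[1,0,0,0,-0.128],[1,-0.4,-0.95,0,0],[1,-0.4,-0.95,0,0],[1,-0.4,-0.95,0,0],[1,-0.4,-0.95,0,0],[1,-0.4,-0.95,0,0],[1,-0.4,-0.95,0,0],[1,-0.4,-0.95,0,0],[1,-0.4,-0.95,0,0]]' 10
python3 -m jog '[[1,-0.4,-0.95,0,0],[1,-0.4,-0.95,0,0],[1,-0.4,-0.95,0,0],[1,-0.4,-0.95,0,0],[1,-0.4,-0.95,0,0],[1,-0.4,-0.95,0,0],[1,-0.4,-0.95,0,0],[1,-0.4,-0.95,0,0],[1,-0.4,-0.95,0,0],[1,-0.4,-0.95,0,0],[1,-0.4,-0.95,0,0],[1,0,0,0,0]]'
python3 - <<'E'
from h import *
plan((cyc(-.065,0,.183),185.9))
E
```

```text
time_s: 1.1
tool_pos: [0.271, 0.4754, 0.2391]
tool_rot: [-180.0, -0.0, -174.1]
force: [0.7, -0.4, 0.4]
grip_width: 0.0871
grasp_force: 0.0
time_s: 2.1
tool_pos: [0.382, 0.2735, 0.2393]
tool_rot: [-179.9, 0.0, -174.4]
force: [0.2, -0.4, -0.3]
grip_width: 0.0872
grasp_force: 0.0
at [0.382  0.2735 0.2393] [-179.9    0.  -174.4] F [ 0.2 -0.4 -0.3] w 0.0872 t 2.1 q [-48.  -4.   9. 108.   1.  76.  56.]
-> [0.4158 0.2213 0.183 ] psi 185.9 turn -0.008 shift [-1.41 -2.77  2.82]
```

```bash
python3 -m jog '[[1,-0.47,-0.92,0,0],[1,-0.47,-0.92,0,0],[1,-0.47,-0.92,0,0],[1,0,0,0,0],[1,0,0,0.7,0],[1,0,0,0.7,0],[1,0,0,0.7,0],[1,0,0,0.7,0],[1,0,0,0,0]]'
python3 - <<'E'
from h import *
plan((cyc(-.065,0,.183),185.9))
snap("side","s1",(250,250,410,420),3.5)
E
```

```text
time_s: 2.85
tool_pos: [0.4113, 0.2257, 0.1807]
tool_rot: [-179.9, -0.3, -174.0]
force: [-0.4, 0.2, -0.0]
grip_width: 0.0872
grasp_force: 0.0
at [0.4113 0.2257 0.1807] [-179.9   -0.3 -174. ] F [-0.4  0.2 -0. ] w 0.0872 t 2.85 q [-45.  -1.  12. 113.   0.  69.  64.]
-> [0.4158 0.2213 0.183 ] psi 185.9 turn 0.002 shift [-0.21 -0.24 -0.12]
```

View pics/s1.png

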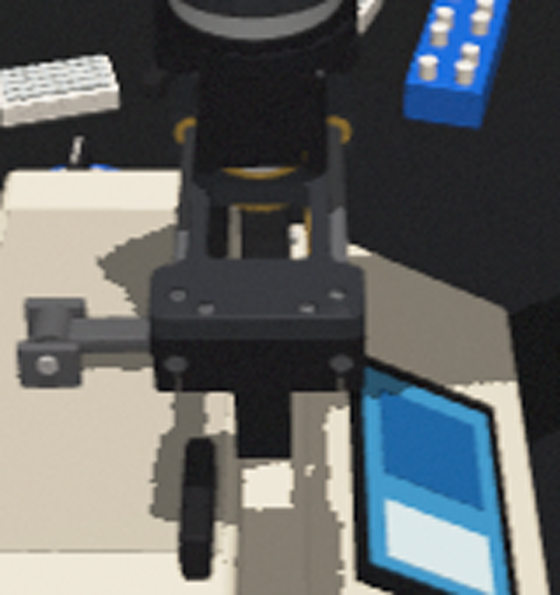

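The picture shows the gripper straddling the knob, with the body's long side across the cover and the near finger at crop (265,425). I'll centre it, then pinch.

```bash
python3 -m jog '[[1,-0.2,-0.25,-0.1,0],[1,0,0,0,0],[0,0,0,0,0],[0,0,0,0,0],[0,0,0,0,0],[0,0,0,0,0],[0,0,0,0,0],[0,0,0,0,0]]' 15
python3 - <<'E'
from h import *
import math
o=env.get_obs();p=np.array(o["tool_pos"]);
plan((p,185.9))
prev=0
for a in (.2,.4,.6,.8,1.0,1.2):
    dx=.085*(math.cos(prev)-math.cos(a));dz=.085*(math.sin(a)-math.sin(prev));print(a,"back",round(dx/.02,2),"up",round(dz/.02,2));prev=a
E
```

```text
time_s: 3.57
tool_pos: [0.418, 0.2213, 0.1856]
tool_rot: [180.0, 0.0, -174.1]
force: [-0.7, -0.3, -0.5]
grip_width: 0.0552
grasp_force: 0.0
at [0.418  0.2213 0.1856] [ 180.     0.  -174.1] F [-0.7 -0.3 -0.5] w 0.0552 t 3.5667 q [-44.  -2.  13. 112.   0.  69.  65.]
-> [0.418  0.2213 0.1856] psi 185.9 turn 0.001 shift [-0.  0. -0.]
0.2 back 0.08 up 0.84
0.4 back 0.25 up 0.81
0.6 back 0.41 up 0.74
0.8 back 0.55 up 0.65
1.0 back 0.66 up 0.53
1.2 back 0.76 up 0.38
```

```bash
python3 -m jog '[[0,0,0,0,0],[0,0,0,0,0],[0,0,0,0,0],[0,0,0,0,0],[0,0,0,0,0],[0,0,0,0,0],[0,0,0,0,0],[0,0,0,0,0]]' 15
python3 -m jog '[[0,-0.01,0,-0.42,0],[0,-0.07,0,-0.42,0],[0,-0.12,0,-0.41,0],[0,-0.13,0,-0.40,0],[0,-0.2,0,-0.37,0],[0,-0.21,0,-0.37,0],[0,0,0,0,0]]' 15
```

```text
time_s: 4.23
tool_pos: [0.418, 0.2212, 0.1856]
tool_rot: [-180.0, -0.0, -174.1]
force: [-0.2, -0.9, -0.2]
grip_width: 0.0299
grasp_force: 15.0
time_s: 4.82
tool_pos: [0.4339, 0.2228, 0.2352]
tool_rot: [180.0, 0.1, -174.1]
force: [0.2, -1.4, 0.2]
grip_width: 0.0298
grasp_force: 15.0
```

```bash
python3 -m jog '[[0,-0.27,0,-0.33,0],[0,-0.28,0,-0.32,0],[0,-0.33,0,-0.27,0],[0,-0.33,0,-0.26,0],[0,-0.38,0,-0.2,0],[0,-0.38,0,-0.18,0],[0,-0.15,0,-0.04,0],[0,0,0,0,0]]' 15
python3 - <<'E'
from h import *
plan()
E
```

```text
time_s: 5.48
tool_pos: [0.4754, 0.227, 0.2654]
tool_rot: [-180.0, -0.0, -174.1]
force: [-1.2, -2.0, -1.2]
grip_width: 0.0296
grasp_force: 15.0
at [0.4754 0.227  0.2654] [-180.    -0.  -174.1] F [-1.2 -2.  -1.2] w 0.0296 t 5.4833 q [-43.   2.  15.  99.  -1.  79.  68.]
```

```bash
python3 -m jog '[[0,-0.15,0,0,0],[0,-0.15,0,0.03,0],[0,0,0,0,0]]' 15; python3 -m jog '[[1,0,0,0,0],[1,0,0,0,0],[1,0,0,0,0],[1,0,0,0,0],[1,0,0,0,0],[1,0,0,0,0],[1,0,0,-0.7,0],[1,0,0,-1,0],[1,0,0,-1,0],[1,0,0,-1,0],[1,0,0,0,0]]'
python3 - <<'E'
from h import *
d=snap("side","s2",(200,150,460,410),2.3); c=cloud(d);col=d["color"].astype(int);R,G,B=[col[...,i] for i in range(3)]
m=(c[...,0]>.4)&(c[...,0]<.7)&(c[...,1]>.1)&(G>R+40)&(G>B+25)&(c[...,2]>.14)
print(m.sum(),c[m].mean(0),c[m].max(0));plan((cyc(-.045,-.098,.28),95.9),(cyc(-.045,-.098,.183),95.9))
E
```

```text
time_s: 5.73
tool_pos: [0.4811, 0.2276, 0.2654]
tool_rot: [-180.0, 0.0, -174.1]
force: [-2.8, -2.8, 2.0]
grip_width: 0.0299
grasp_force: 15.0
time_s: 6.65
tool_pos: [0.4825, 0.2285, 0.3432]
tool_rot: [179.8, 0.4, -174.1]
force: [0.7, 0.9, 0.8]
grip_width: 0.0859
grasp_force: 0.0
240 [0.47554557 0.23271944 0.25827892] [0.48624821 0.24394721 0.26392986]
at [0.4819 0.2283 0.3411] [ 179.9    0.2 -174.1] F [ 0.6  0.  -0.1] w 0.0864 t 6.7 q [-43.   2.  15.  91.  -1.  87.  68.]
-> [0.4458 0.1259 0.28  ] psi 95.9 turn -6.0 shift [-4.91 -2.32  3.05]
-> [0.4458 0.1259 0.183 ] psi 95.9 turn -0.0 shift [0.   0.   4.85]
```

View pics/s2.png

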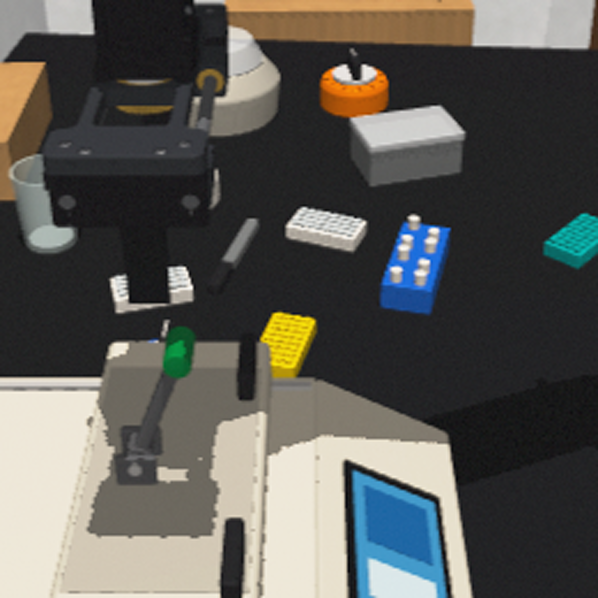

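The lever is fully raised (knob at crop (180,350), top about 0.262 m). Next I turn and grip the right rib.

```bash
python3 -m jog '[[1,0,0,0,0.154],[1,0,0,0,0.154],[1,0,0,0,0.154],[1,0,0,0,0.154],[1,0,0,0,0.154],[1,0,0,0,0.154],[1,0,0,0,0.154],[1,0,0,0,0.154],[1,0,0,0,0.154],[1,0,0,0,0.154],[1,0,0,0,0.154],[1,0,0,0,0.154]]'
python3 -m jog '[[1,0,0,0,0.152],[1,-0.8,-0.39,0.2,0],[1,-0.8,-0.39,0.2,0],[1,-0.8,-0.39,0.2,0],[1,-0.8,-0.39,0.5,0],[1,-0.8,-0.39,0.5,0],[1,-0.9,-0.37,0.5,0],[0.6,0,0,0.5,0],[0.6,0,0,0.5,0],[0.6,0,0,0.5,0],[0.6,0,0,0,0]]'
python3 - <<'E'
from h import *
plan((cyc(-.045,-.098,.183),95.9))
E
```

```text
time_s: 7.7
tool_pos: [0.4805, 0.2276, 0.3375]
tool_rot: [-179.9, 0.0, 102.4]
force: [0.3, -0.1, 0.5]
grip_width: 0.0869
grasp_force: 0.0
time_s: 8.62
tool_pos: [0.4436, 0.126, 0.2641]
tool_rot: [-179.8, 0.1, 96.0]
force: [-0.4, -0.1, -0.1]
grip_width: 0.068
grasp_force: 0.0
at [0.4436 0.126  0.2641] [-1.798e+02  1.000e-01  9.600e+01] F [-0.4 -0.1 -0.1] w 0.068 t 8.6167 q [-40.  -6.  20. 107.   2.  79. -15.]
-> [0.4458 0.1259 0.183 ] psi 95.9 turn 0.002 shift [-0.02  0.11  4.05]
```

```bash
python3 -m jog '[[0.5,0,0.1,0.8,0],[0.5,0,0,0.8,0],[0.5,0,0,0.8,0],[0.5,0,0,0.8,0],[0.5,0,0,0.7,0],[0.5,0,0,0,0],[0,0,0,0,0],[0,0,0,0,0],[0,0,0,0,0],[0,0,0,0,0],[0,0,0,0,0]]' 25
python3 -m jog '[[0,0,0,0,0],[0,0,0,0,0],[0,0,0,0,0],[0,0,0,0,0]]' 25
```

```text
time_s: 9.53
tool_pos: [0.4482, 0.1261, 0.1897]
tool_rot: [179.8, -0.0, 95.9]
force: [5.8, 1.3, -3.0]
grip_width: 0.0181
grasp_force: 2.4
time_s: 9.87
tool_pos: [0.4485, 0.1261, 0.1897]
tool_rot: [179.8, -0.1, 95.9]
force: [4.7, 1.3, -0.6]
grip_width: 0.0117
grasp_force: 25.0
```

```bash
python3 -m jog '[[0,0,0.3,0,0],[0,0,0.6,0,0],[0,0,0.7,0,0],[0,0,0.7,0,0],[0,0,0.7,0,0],[0,0,0.7,0,0],[0,0,0.7,0,0],[0,0,0.7,0,0],[0,0,0.6,0,0],[0,0,0.5,0,0],[0,0,0.2,0,0],[0,0,0,0,0]]' 25
python3 -m jog '[[0,0,0.2,0,0],[0,0,0,0,0]]' 25
```

```text
time_s: 10.87
tool_pos: [0.5743, 0.1387, 0.1897]
tool_rot: [-179.9, 0.0, 95.9]
force: [-1.6, -1.1, 6.2]
grip_width: 0.012
grasp_force: 25.0
time_s: 11.03
tool_pos: [0.5744, 0.1387, 0.1896]
tool_rot: [-179.4, -0.0, 95.9]
force: [-12.3, -2.5, 12.1]
grip_width: 0.0119
grasp_force: 25.0
```

```bash
python3 -m jog '[[0.4,0,-0.15,0,0],[0.5,0,0,0,0],[0.5,0,0,0,0],[0.5,0,0,0,0],[0.5,0,0,-1,0],[0.5,0,0,-1,0],[0.8,0,0,-1,0],[1,0,0,-1,0],[1,0,0,0,0]]' 15
python3 - <<'E'
from h import *
for n in("top","side"):
    d=snap(n,n+"3",(110,150,430,320) if n=="top" else None,2.4 if n=="top" else 1)
    c=cloud(d);col=d["color"].astype(int);mx=col.max(2);mn=col.min(2)
    m=(mn>130)&(mx-mn<40)&(c[...,2]>.008)&(c[...,2]<.03)&(c[...,0]<.8)&(c[...,1]<0)
    k,l,st,ce=cv2.connectedComponentsWithStats(m.astype('uint8'))
    for i in range(1,k):
        if st[i,4]>100:
            p=c[l==i];q=p[p[:,2]>np.median(p[:,2])-.006];r=cv2.minAreaRect((q[:,:2]*1000).astype('float32'))
            print(n,ce[i].round(),np.round(r[0]),np.round(r[1]),round(r[2],1))
    # cover and blocks
    m=(c[...,2]>.155)&(c[...,2]<.166)&(mn>100)&(c[...,1]>.05)&(c[...,1]<.4); p=c[m];a=np.radians(5.9)
    x=(p[:,:2]-CY)@[np.cos(a),np.sin(a)];print("cover x",np.percentile(x,[1,99]).round(3))
plan((np.array([.6005,-.1745,.12]),21.5),(np.array([.6005,-.1745,.028]),21.5))
E
```

```text
time_s: 11.78
tool_pos: [0.5773, 0.1394, 0.2731]
tool_rot: [179.6, -0.1, 95.9]
force: [0.5, 1.0, 0.7]
grip_width: 0.0561
grasp_force: 0.0
top [321. 220.] [ 575. -176.] [78. 42.] 20.3
top [365. 265.] [ 435. -305.] [42. 79.] 74.0
cover x [0.072 0.184]
side [431.  86.] [  110. -1907.] [350.  49.] 1.2
side [279. 237.] [ 604. -338.] [81. 31.] 8.4
side [342. 248.] [ 434. -304.] [44. 80.] 74.5
side [222. 253.] [ 725. -247.] [45. 18.] 24.5
side [276. 275.] [ 574. -175.] [78. 45.] 18.3
cover x [0.07  0.186]
at [0.5756 0.1391 0.2692] [179.9  -0.   95.9] F [ 0.   1.1 -0.9] w 0.0638 t 11.8833 q [-37.  11.  24.  90.  -4.  80.  -7.]
-> [ 0.6005 -0.1745  0.12  ] psi 21.5 turn 1.654 shift [-4.59 15.04  7.46]
-> [ 0.6005 -0.1745  0.028 ] psi 21.5 turn -0.0 shift [0.  0.  4.6]
```

View pics/top3.png

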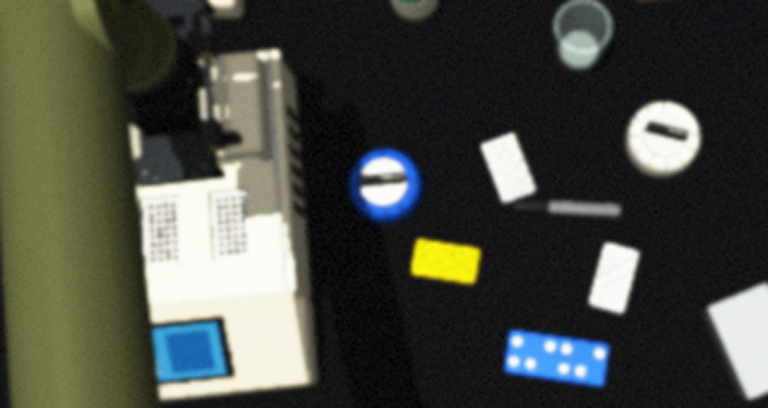

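The cover is fully back and the bays are clear (crop (232,223) and (160,230)). Plate A was knocked to (0.5745,-0.1755), angle about 20° (crop (508,167)); plate B hasn't moved.

```bash
python3 -m jog '[[1,0,0,0,0.153],[1,0,0,0,0.153],[1,0,0,0,0.153],[1,0,0,0,0.153],[1,0,0,0,0.153],[1,0,0,0,0.153],[1,0,0,0,0.153],[1,0,0,0,0.153],[1,0,0,0,0.153],[1,0,0,0,0.153],[1,0,0,0,0.153]]'
python3 -m jog '[[1,-0.34,0.92,0,0],[1,-0.34,0.92,0,0],[1,-0.34,0.92,0,0],[1,-0.34,0.92,0,0],[1,-0.34,0.92,0,0],[1,-0.34,0.92,0.3,0],[1,-0.34,0.92,0.5,0],[1,-0.34,0.92,0.5,0],[1,-0.34,0.92,0.5,0],[1,-0.34,0.92,0.5,0],[1,-0.34,0.92,0.5,0],[1,-0.34,0.92,0.5,0]]'
python3 -m jog '[[1,-0.34,0.92,0.5,0],[1,-0.34,0.92,0.5,0],[1,-0.34,0.92,0.5,0],[1,-0.3,0.92,0.5,0],[1,0,0,0,0],[1,0,0,0,0]]'
python3 - <<'E'
from h import *
d=snap("side","s4"); c=cloud(d);col=d["color"].astype(int);mx=col.max(2);mn=col.min(2)
m=(mn>130)&(mx-mn<40)&(c[...,2]>.008)&(c[...,2]<.03)&(c[...,0]<.7)&(c[...,0]>.5)&(abs(c[...,1]+.17)<.1)
p=c[m];q=p[p[:,2]>np.median(p[:,2])-.006];r=cv2.minAreaRect((q[:,:2]*1000).astype('float32'));print(m.sum(),r)
d=ld("top3");c=cloud(d) # bay1 pixel check: project corners
print([pix(d,cyc(x,-.08+y,.11)).round(1).tolist() for x,y in((-.0415,-.0235),(.0415,-.0235),(.0415,.0235),(-.0415,.0235))])
plan((np.array([.5745,-.1755,.028]),20))
E
```

```text
time_s: 12.8
tool_pos: [0.5744, 0.1389, 0.2669]
tool_rot: [180.0, 0.2, 19.8]
force: [-0.2, 0.4, 0.7]
grip_width: 0.0869
grasp_force: 0.0
time_s: 13.8
tool_pos: [0.5737, -0.0971, 0.2006]
tool_rot: [-179.9, 0.1, 20.2]
force: [1.1, 0.1, 0.6]
grip_width: 0.0874
grasp_force: 0.0
time_s: 14.3
tool_pos: [0.5738, -0.1755, 0.1608]
tool_rot: [-179.9, 0.2, 20.0]
force: [0.5, -0.4, 0.9]
grip_width: 0.0868
grasp_force: 0.0
198 ((549.749755859375, -195.32652282714844), (149.71409606933594, 58.84151077270508), 46.5773811340332)
[[214.4, 256.6], [212.5, 227.5], [195.8, 229.3], [197.5, 258.4]]
at [ 0.5747 -0.1741  0.1616] [-1.799e+02  1.000e-01  2.010e+01] F [-0.   0.7 -0. ] w 0.087 t 14.35 q [-19.  18.  41.  97. -13.  69. -45.]
-> [ 0.5745 -0.1755  0.028 ] psi 20 turn 0.003 shift [-0.03  0.06  6.68]
```

```bash
python3 -m jog '[[0.8,0,0.05,0.9,0],[0.8,0,0,0.9,0],[0.8,0,0,0.9,0],[0.8,0,0,0.9,0],[0.8,0,0,0.9,0],[0.8,0,0,0.8,0],[0.8,0,0,0.7,0],[0.8,0,0,0.55,0],[0.8,0,0,0,0],[0.8,0,0,0,0]]'
python3 -m jog '[[0.35,0,0,0,0],[0.35,0,0,0,0],[0.3,0,0,0,0],[0.3,0,0,0,0],[0.3,0,0,0,0],[0.3,0,0,0,0],[0.3,0,0,0,0],[0.3,0,0,0,0],[0.3,0,0,0,0],[0.3,0,0,0,0]]' 10
python3 - <<'E'
from h import *
plan()
for n in("s4","top3"):
    d=ld(n);c=cloud(d);a=np.radians(YAW);x=(c[...,:2]-CY)@np.array([[np.cos(a),-np.sin(a)],[np.sin(a),np.cos(a)]])
    for b in(-.08,0,.08):
        m=(abs(x[...,0])<.06)&(abs(x[...,1]-b)<.038)&(c[...,2]<.1065)&(c[...,2]>.095)
        p=x[m]
        if len(p)>30:print(n,b,len(p),np.percentile(p,[2,50,98],axis=0).round(4).tolist(),np.median(c[m][:,2]).round(4))
        m=(abs(x[...,0])<.06)&(abs(x[...,1]-b)<.038)&(c[...,2]>.1065)&(c[...,2]<.12);print(m.sum(),np.median(c[m][:,2]) if m.any() else 0)
E
```

```text
time_s: 15.18
tool_pos: [0.5757, -0.1749, 0.0315]
tool_rot: [-180.0, 0.0, 20.2]
force: [0.7, -0.7, 0.3]
grip_width: 0.0698
grasp_force: 0.0
time_s: 16.02
tool_pos: [0.576, -0.1755, 0.0321]
tool_rot: [180.0, -0.0, 20.2]
force: [-1.2, 1.0, 4.6]
grip_width: 0.042
grasp_force: 10.0
at [ 0.576  -0.1755  0.0321] [180.   -0.   20.2] F [-1.2  1.   4.6] w 0.042 t 16.0167 q [-16.  27.  37. 103. -19.  56. -41.]
s4 -0.08 853 [[-0.0405, -0.1062], [-0.0012, -0.0865], [0.0392, -0.0668]] 0.1034
1444 0.11042541148157625
s4 0 1171 [[-0.0402, -0.0258], [-0.0003, -0.0049], [0.0398, 0.0152]] 0.1033
1800 0.11041600646186484
s4 0.08 1566 [[-0.0398, 0.0544], [-0.0001, 0.0755], [0.04, 0.0959]] 0.1032
2386 0.11029003521552849
top3 -0.08 487 [[-0.0409, -0.1065], [0.0009, -0.0792], [0.0432, -0.0542]] 0.1029
633 0.11023048301360405
top3 0 470 [[-0.0394, -0.0282], [0.0005, 0.0004], [0.0423, 0.0225]] 0.1027
396 0.10984825390355368
0 0
```

```bash
python3 -m jog '[[0.58,0,0,0,0],[0.58,0,0,0,0],[0.58,0,0,0.18,0],[0.58,0,0,0,0],[0.3,0,0,0,0],[0.3,0,0,0,0],[0.3,0,0,0,0],[0.3,0,0,0,0],[0.3,0,0,0,0]]' 15
python3 -m jog '[[0.3,0,0,-0.3,0],[0.3,0,0,-0.8,0],[0.3,0,0,-1,0],[0.3,0,0,-1,0],[0.3,0,0,-1,0],[0.3,0,0,-1,0],[0.3,0,0,-1,0],[0.3,0,0,-1,0],[0.3,0,0,-1,0],[0.3,0,0,-0.4,0],[0.3,0,0,0,0]]' 15
python3 - <<'E'
from h import *
plan((cyc(-.000,-.0805,.2),5.9),(cyc(-.000,-.0805,.135),5.9))
E
```

```text
time_s: 16.77
tool_pos: [0.5757, -0.1754, 0.0281]
tool_rot: [-180.0, 0.0, 20.2]
force: [-0.2, -0.3, -0.5]
grip_width: 0.0419
grasp_force: 15.0
time_s: 17.68
tool_pos: [0.577, -0.176, 0.2007]
tool_rot: [179.9, -0.2, 20.2]
force: [-0.1, 0.7, -0.3]
grip_width: 0.0416
grasp_force: 15.0
at [ 0.577  -0.176   0.2007] [179.9  -0.2  20.2] F [-0.1  0.7 -0.3] w 0.0416 t 17.6833 q [-20.  16.  41.  95. -11.  73. -46.]
-> [0.4888 0.1479 0.2   ] psi 5.9 turn 0.317 shift [ -2.72 -16.57   0.03]
-> [0.4888 0.1479 0.135 ] psi 5.9 turn -0.0 shift [0.   0.   3.25]
```

```bash
python3 -m jog '[[0.3,0,0,0,0.106],[0.3,0,0,0,0.106],[0.3,0,0,0,0.106],[0.3,-0.15,-0.92,0,0],[0.3,-0.15,-0.92,0,0],[0.3,-0.15,-0.92,0,0],[0.3,-0.15,-0.92,0,0],[0.3,-0.15,-0.92,0,0],[0.3,-0.15,-0.92,0,0],[0.3,-0.15,-0.92,0,0],[0.3,-0.15,-0.92,0,0],[0.3,-0.15,-0.92,0,0]]'
python3 -m jog '[[0.3,-0.15,-0.92,0,0],[0.3,-0.15,-0.92,0,0],[0.3,-0.15,-0.92,0,0],[0.3,-0.15,-0.92,0,0],[0.3,-0.15,-0.92,0,0],[0.3,-0.15,-0.92,0,0],[0.3,-0.15,-0.92,0,0],[0.3,-0.15,-0.92,0,0],[0.3,-0.1,0,0,0],[0.3,0,0,0,0]]'
python3 - <<'E'
from h import *
plan((cyc(.001,-.0805,.15),5.9),(cyc(.001,-.0805,.135),5.9))
E
```

```text
time_s: 18.68
tool_pos: [0.5307, -0.0126, 0.1967]
tool_rot: [180.0, 0.1, 5.9]
force: [0.3, -0.0, -0.3]
grip_width: 0.0419
grasp_force: 15.0
time_s: 19.52
tool_pos: [0.4897, 0.1309, 0.1969]
tool_rot: [180.0, 0.1, 6.0]
force: [0.1, -0.8, -0.8]
grip_width: 0.0418
grasp_force: 15.0
at [0.4897 0.1309 0.1969] [1.8e+02 1.0e-01 6.0e+00] F [ 0.1 -0.8 -0.8] w 0.0418 t 19.5167 q [ -48.    2.   31.  107.   -1.   71. -101.]
-> [0.4898 0.148  0.15  ] psi 5.9 turn 0.003 shift [ 0.09 -0.85  2.34]
-> [0.4898 0.148  0.135 ] psi 5.9 turn -0.0 shift [0.   0.   0.75]
```

```bash
python3 -m jog '[[0.3,0.1,-0.85,0,0],[0.3,0,0,0.6,0],[0.3,0,0,0.6,0],[0.3,0,0,0.6,0],[0.3,0,0,0.5,0],[0.3,0,0,0,0],[0.3,0,0,0,0]]'
python3 - <<'E'
from h import *
d=snap("side","s5",(230,250,430,430),4)
c=cloud(d);a=np.radians(YAW);x=(c[...,:2]-CY)@np.array([[np.cos(a),-np.sin(a)],[np.sin(a),np.cos(a)]])
plan((cyc(.001,-.0805,.130),5.9))
E
```

```text
time_s: 20.1
tool_pos: [0.4907, 0.1463, 0.151]
tool_rot: [179.9, 0.1, 5.8]
force: [-0.3, -0.4, -0.8]
grip_width: 0.0419
grasp_force: 15.0
at [0.4912 0.1467 0.1519] [180.    0.    5.8] F [ 0.5 -0.9 -1. ] w 0.0421 t 20.15 q [ -48.    5.   30.  110.   -3.   66. -101.]
-> [0.4898 0.148  0.13  ] psi 5.9 turn -0.002 shift [-0.07 -0.07  1.09]
```

View pics/s5.png

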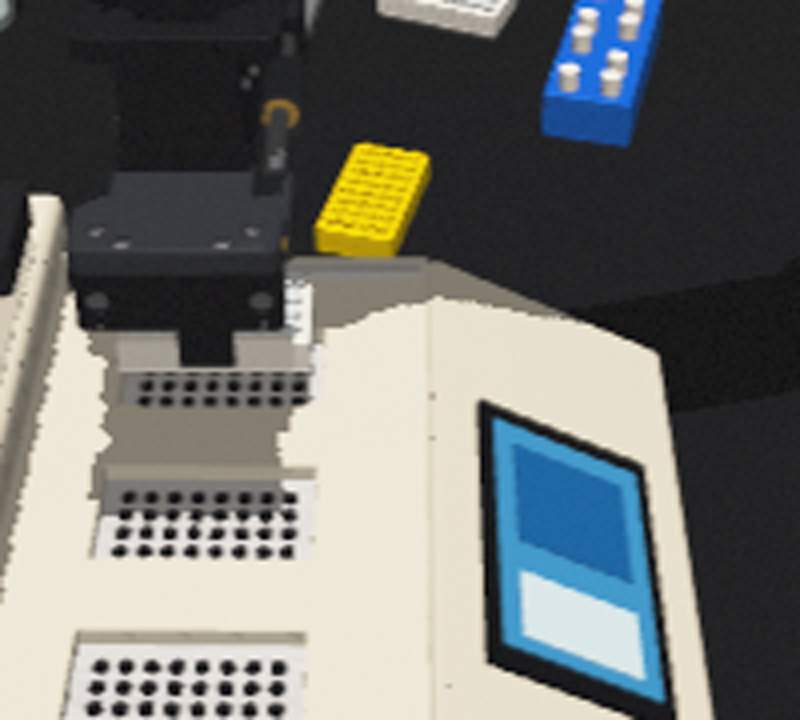

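The crop shows the plate held over bay 1, its near bottom edge running (117,372) to (312,372). Bay 3's far rim runs (80,632) to (307,632). I'll compare these with the projections.

Run:
```python
from h import *
d=ld("s5");q=lambda p:((pix(d,p)-[230,250])*4).round(0)
for x,y,z in((.0415,.0565-.113+.113,.11),(-.0415,.0565,.11),(.0415,-.0235,.11),(-.0415,-.0235,.11),(-.0415,.0235,.11),(.0415,.0235,.102)): print((x,y,z),q(cyc(x,y,z)))
o=env.get_obs();t=np.array(o["tool_pos"]);a=np.radians(5.8)
for sx in(.039,-.039):
  for dz in (.028,.008):
    l=np.array([sx*np.cos(a)-.021*np.sin(a),sx*np.sin(a)+.021*np.cos(a),-dz]);print("plate",sx,dz,q(t+l))
```

```text
(0.0415, 0.0565, 0.11) [ 73. 632.]
(-0.0415, 0.0565, 0.11) [305. 633.]
(0.0415, -0.0235, 0.11) [102. 467.]
(-0.0415, -0.0235, 0.11) [314. 467.]
(-0.0415, 0.0235, 0.11) [309. 561.]
(0.0415, 0.0235, 0.102) [ 87. 575.]
plate 0.039 0.028 [112. 373.]
plate 0.039 0.008 [108. 336.]
plate -0.039 0.028 [305. 374.]
plate -0.039 0.008 [303. 336.]
```

```bash
python3 -m jog '[[0.3,-0.09,-0.09,0,0],[0.3,0,0,0.3,0],[0.3,0,0,0.3,0],[0.3,0,0,0,0]]'
python3 -m jog '[[0.3,0,0,0.25,0],[0.3,0,0,0.25,0],[0.3,0,0,0,0],[0.3,0,0,0,0]]'
python3 - <<'E'
from h import *
plan((cyc(.0005,-.08,.130),5.9))
E
```

```text
time_s: 20.48
tool_pos: [0.4885, 0.1488, 0.139]
tool_rot: [180.0, 0.1, 5.9]
force: [-1.1, -0.3, -0.5]
grip_width: 0.0418
grasp_force: 15.0
time_s: 20.82
tool_pos: [0.4891, 0.1488, 0.1299]
tool_rot: [180.0, 0.0, 5.9]
force: [0.0, -0.3, -0.2]
grip_width: 0.042
grasp_force: 15.0
at [0.4891 0.1488 0.1299] [180.    0.    5.9] F [ 0.  -0.3 -0.2] w 0.042 t 20.8167 q [ -48.    7.   30.  111.   -4.   63. -101.]
-> [0.4892 0.1485 0.13  ] psi 5.9 turn -0.001 shift [ 0.    0.02 -0.01]
```

```bash
python3 -m jog '[[0.3,0,0,0.05,0],[0.3,0,0,0,0],[0.65,0,0,0,0],[0.65,0,0,0,0],[0.65,0,0,0,0],[0.65,0,0,-0.5,0],[0.65,0,0,-1,0],[0.8,0,0,-1,0],[0.9,0,0,-1,0],[1,0,0,-0.5,0],[1,0,0,0,0]]'
python3 - <<'E'
from h import *
d=snap("side","s6");c=cloud(d);a=np.radians(YAW);x=(c[...,:2]-CY)@np.array([[np.cos(a),-np.sin(a)],[np.sin(a),np.cos(a)]])
m=(abs(x[...,0])<.05)&(abs(x[...,1]+.08)<.03)&(c[...,2]>.1165)&(c[...,2]<.14)
p=np.c_[x[m],c[m][:,2]];print(len(p),np.percentile(p,[2,50,98],axis=0).round(4).tolist())
A=np.c_[p[:,:2],np.ones(len(p))];print("tilt",np.linalg.lstsq(A,p[:,2],rcond=None)[0])
for n in("side",):
    col=d["color"].astype(int);mx=col.max(2);mn=col.min(2)
    m=(mn>130)&(mx-mn<40)&(c[...,2]>.008)&(c[...,2]<.03)&(np.hypot(c[...,0]-.44,c[...,1]+.3)<.12)
    k,l,st,ce=cv2.connectedComponentsWithStats(m.astype('uint8'))
    for i in range(1,k):
        if st[i,4]>100:
            p=c[l==i];q=p[p[:,2]>np.median(p[:,2])-.006];r=cv2.minAreaRect((q[:,:2]*1000).astype('float32'))
            print(n,ce[i].round(),np.round(r[0]),np.round(r[1]),round(r[2],1))
plan((np.array([.4345,-.305,.15]),-16),(np.array([.4345,-.305,.028]),-16))
E
```

```text
time_s: 21.73
tool_pos: [0.4909, 0.1495, 0.2121]
tool_rot: [-179.9, -0.3, 5.9]
force: [1.4, -0.9, 0.1]
grip_width: 0.0755
grasp_force: 0.0
856 [[-0.0382, -0.0974, 0.117], [-0.0014, -0.0752, 0.1208], [0.0361, -0.0584, 0.124]]
tilt [ 0.00330711 -0.03978721  0.11759261]
side [342. 248.] [ 433. -304.] [45. 78.] 74.6
at [0.4899 0.1493 0.2103] [-1.799e+02 -1.000e-01  5.900e+00] F [-0.8 -0.1 -0.1] w 0.0792 t 21.7833 q [ -49.    2.   30.  106.   -1.   72. -103.]
-> [ 0.4345 -0.305   0.15  ] psi -16 turn 0.486 shift [ 3.6  22.6   3.01]
-> [ 0.4345 -0.305   0.028 ] psi -16 turn 0.0 shift [ 0.  -0.   6.1]
```

Plate A sits flush (top 0.121 m, level). On to plate B, which is still at (0.434,-0.305), long axis -16°.

```bash
python3 -m jog '[[1,0,0,0,0.122],[1,0,0,0,0.122],[1,0,0,0,0.121],[1,0,0,0,0.121],[1,0.15,0.94,0,0],[1,0.15,0.94,0,0],[1,0.15,0.94,0,0],[1,0.15,0.94,0,0],[1,0.15,0.94,0,0],[1,0.15,0.94,0,0],[1,0.15,0.94,0,0],[1,0.15,0.94,0,0]]'
python3 -m jog '[[1,0.15,0.94,0,0],[1,0.15,0.94,0,0],[1,0.15,0.94,0,0],[1,0.15,0.94,0,0],[1,0.15,0.94,0,0],[1,0.15,0.94,0,0],[1,0.15,0.94,0.3,0],[1,0.15,0.94,0.3,0],[1,0.15,0.94,0.3,0],[1,0.15,0.94,0.3,0],[1,0.15,0.94,0.3,0],[1,0.15,0.94,0.3,0]]'
python3 -m jog '[[1,0.15,0.94,0.3,0],[1,0.15,0.94,0.3,0],[1,0.15,0.94,0.3,0],[1,0.15,0.94,0.3,0],[1,0,0,0,0],[1,0,0,0,0]]'
python3 - <<'E'
from h import *
plan((np.array([.4345,-.305,.028]),-16))
E
```

```text
time_s: 22.78
tool_pos: [0.4697, -0.0031, 0.2077]
tool_rot: [179.9, 0.1, -16.0]
force: [0.2, -0.1, 0.4]
grip_width: 0.087
grasp_force: 0.0
time_s: 23.78
tool_pos: [0.4422, -0.2295, 0.1716]
tool_rot: [180.0, 0.1, -16.0]
force: [0.3, 0.4, 0.4]
grip_width: 0.0873
grasp_force: 0.0
time_s: 24.28
tool_pos: [0.4325, -0.3051, 0.1477]
tool_rot: [180.0, 0.2, -16.2]
force: [-0.6, 0.4, 0.5]
grip_width: 0.0871
grasp_force: 0.0
at [ 0.4325 -0.3051  0.1477] [180.    0.2 -16.2] F [-0.6  0.4  0.5] w 0.0871 t 24.2833 q [-20.  12.  58. 108. -11.  66. -64.]
-> [ 0.4345 -0.305   0.028 ] psi -16 turn -0.004 shift [ 0.09 -0.03  5.99]
```

```bash
python3 -m jog '[[0.8,0.09,-0.03,0.9,0],[0.8,0,0,0.9,0],[0.8,0,0,0.9,0],[0.8,0,0,0.9,0],[0.8,0,0,0.9,0],[0.8,0,0,0.7,0],[0.8,0,0,0.6,0],[0.8,0,0,0.1,0],[0.8,0,0,0,0],[0.8,0,0,0,0]]'
python3 -m jog '[[0.35,0,0,0,0],[0.35,0,0,0,0],[0.3,0,0,0,0],[0.3,0,0,0,0],[0.3,0,0,0,0],[0.3,0,0,0,0],[0.3,0,0,0,0],[0.3,0,0,0,0],[0.3,0,0,0,0],[0.3,0,0,0,0]]' 15
```

```text
time_s: 25.12
tool_pos: [0.4365, -0.3047, 0.0317]
tool_rot: [180.0, -0.1, -16.0]
force: [-0.3, 0.2, 0.5]
grip_width: 0.0695
grasp_force: 0.0
time_s: 25.95
tool_pos: [0.4362, -0.3046, 0.0313]
tool_rot: [-180.0, -0.0, -16.0]
force: [-0.7, -0.4, 3.9]
grip_width: 0.0421
grasp_force: 15.0
```

```bash
python3 -m jog '[[0.58,0,0,0,0],[0.58,0,0,0,0],[0.58,-0.05,0,0.17,0],[0.58,0,0,0,0],[0.3,0,0,0,0],[0.3,0,0,0,0],[0.3,0,0,0,0],[0.3,0,0,0,0],[0.3,0,0,0,0]]' 15
python3 -m jog '[[0.3,0,0,-0.3,0],[0.3,0,0,-0.8,0],[0.3,0,0,-1,0],[0.3,0,0,-1,0],[0.3,0,0,-1,0],[0.3,0,0,-1,0],[0.3,0,0,-1,0],[0.3,0,0,-1,0],[0.3,0,0,-1,0],[0.3,0,0,-0.8,0],[0.3,0,0,0,0]]' 15
python3 - <<'E'
from h import *
plan((cyc(.0005,-.0,.205),5.9))
E
```

```text
time_s: 26.7
tool_pos: [0.4351, -0.3042, 0.0277]
tool_rot: [-180.0, 0.0, -16.0]
force: [-0.4, 0.5, -0.5]
grip_width: 0.0413
grasp_force: 15.0
time_s: 27.62
tool_pos: [0.4366, -0.3057, 0.2093]
tool_rot: [-180.0, -0.4, -16.0]
force: [0.7, -0.8, 0.1]
grip_width: 0.0414
grasp_force: 15.0
at [ 0.4366 -0.3057  0.2093] [-180.    -0.4  -16. ] F [ 0.7 -0.8  0.1] w 0.0414 t 27.6167 q [-23.   7.  60. 104.  -6.  72. -68.]
-> [0.481  0.2281 0.205 ] psi 5.9 turn -0.487 shift [  4.95 -26.32   0.21]
```

```bash
python3 -m jog '[[0.3,0,0,0,-0.122],[0.3,0,0,0,-0.122],[0.3,0,0,0,-0.122],[0.3,0,0,0,-0.121],[0.3,0.18,-0.94,0,0],[0.3,0.18,-0.94,0,0],[0.3,0.18,-0.94,0,0],[0.3,0.18,-0.94,0,0],[0.3,0.18,-0.94,0,0],[0.3,0.18,-0.94,0,0],[0.3,0.18,-0.94,0,0],[0.3,0.18,-0.94,0,0]]'
python3 -m jog '[[0.3,0.18,-0.94,0,0],[0.3,0.18,-0.94,0,0],[0.3,0.18,-0.94,0,0],[0.3,0.18,-0.94,0,0],[0.3,0.18,-0.94,0,0],[0.3,0.18,-0.94,0,0],[0.3,0.18,-0.94,0,0],[0.3,0.18,-0.94,0,0],[0.3,0.18,-0.94,0,0],[0.3,0.18,-0.94,0,0],[0.3,0.18,-0.94,0,0],[0.3,0.18,-0.94,0,0]]'
python3 -m jog '[[0.3,0.18,-0.94,0,0],[0.3,0.18,-0.94,0,0],[0.3,0.18,-0.94,0,0],[0.3,0.18,-0.94,0,0],[0.3,0.18,-0.94,0,0],[0.3,0.18,-0.94,0,0],[0.3,0.18,-0.94,0,0],[0.3,0.18,-0.94,0,0],[0.3,0,0,0,0],[0.3,0,0,0,0]]'
python3 - <<'E'
from h import *
plan((cyc(.0005,-.0,.152),5.9))
E
```

```text
time_s: 28.62
tool_pos: [0.4477, -0.1508, 0.2052]
tool_rot: [-180.0, 0.0, 5.9]
force: [0.7, 0.3, -0.2]
grip_width: 0.0421
grasp_force: 15.0
time_s: 29.62
tool_pos: [0.4674, 0.0779, 0.2051]
tool_rot: [180.0, 0.1, 5.9]
force: [-0.7, 0.1, -0.6]
grip_width: 0.0415
grasp_force: 15.0
time_s: 30.45
tool_pos: [0.4807, 0.2309, 0.2052]
tool_rot: [179.9, 0.0, 6.0]
force: [-0.1, -0.1, -0.3]
grip_width: 0.0418
grasp_force: 15.0
at [0.4807 0.2309 0.2052] [179.9   0.    6. ] F [-0.1 -0.1 -0.3] w 0.0418 t 30.45 q [ -52.    5.   25.  103.   -2.   72. -110.]
-> [0.481  0.2281 0.152 ] psi 5.9 turn 0.003 shift [-0.    0.15  2.66]
```

```bash
python3 -m jog '[[0.3,0,0.15,0.6,0],[0.3,0,0,0.6,0],[0.3,0,0,0.6,0],[0.3,0,0,0.6,0],[0.3,0,0,0.2,0],[0.3,0,0,0,0],[0.3,0,0,0,0]]'
python3 - <<'E'
from h import *
d=snap("side","s7",(230,250,430,430),4)
q=lambda p:((pix(d,p)-[230,250])*4).round(0)
plan((cyc(.0005,0,.130),5.9))
o=env.get_obs();t=np.array(o["tool_pos"]);a=np.radians(5.9)
for sx in(.039,-.039):
    l=np.array([sx*np.cos(a)-.021*np.sin(a),sx*np.sin(a)+.021*np.cos(a),-.028]);print("plate",sx,q(t+l))
E
```

```text
time_s: 31.03
tool_pos: [0.4813, 0.2265, 0.1534]
tool_rot: [180.0, 0.0, 5.9]
force: [0.1, -0.7, -0.2]
grip_width: 0.0418
grasp_force: 15.0
at [0.4816 0.2268 0.154 ] [-180.    -0.     5.9] F [-0.2  0.3 -0.9] w 0.042 t 31.0833 q [ -51.    8.   25.  107.   -4.   66. -109.]
-> [0.481  0.2281 0.13  ] psi 5.9 turn 0.0 shift [-0.03 -0.06  1.2 ]
plate 0.039 [ 87. 521.]
plate -0.039 [299. 522.]
```

View pics/s7.png

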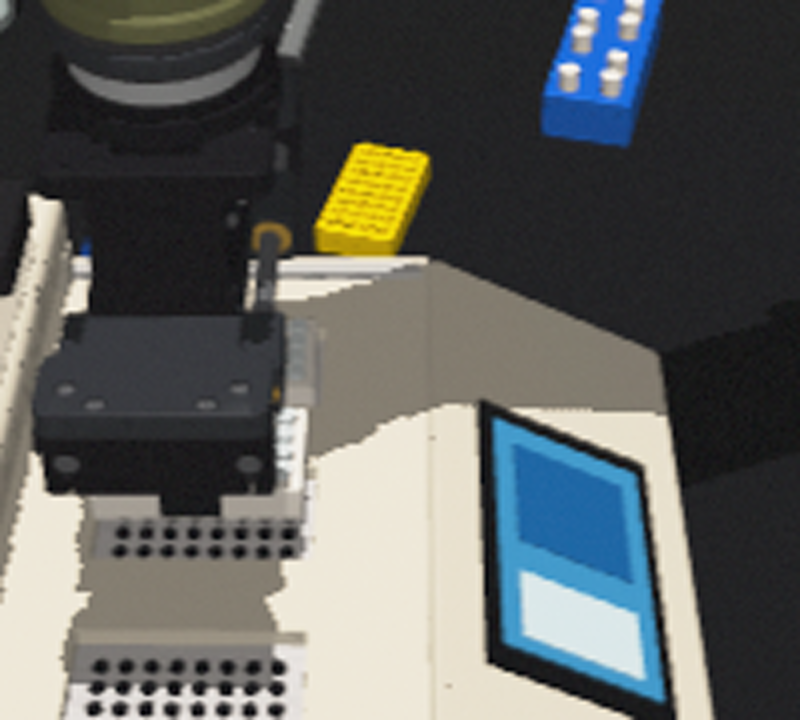

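The plate is over bay 2, near edge about (90,520) to (304,518), consistent with the projection to about 1 mm. Lowering it.

```bash
python3 -m jog '[[0.3,-0.03,-0.06,0,0],[0.3,0,0,0.3,0],[0.3,0,0,0.3,0],[0.3,0,0,0,0]]'
python3 -m jog '[[0.3,0,0,0.25,0],[0.3,0,0,0.25,0],[0.3,0,0,0.08,0],[0.3,0,0,0,0],[0.3,0,0,0,0]]'
python3 - <<'E'
from h import *
plan((cyc(.0005,0,.130),5.9))
E
```

```text
time_s: 31.42
tool_pos: [0.4798, 0.2276, 0.1405]
tool_rot: [180.0, 0.1, 5.9]
force: [0.0, -0.1, -0.5]
grip_width: 0.0415
grasp_force: 15.0
time_s: 31.83
tool_pos: [0.4807, 0.2278, 0.13]
tool_rot: [180.0, -0.0, 5.9]
force: [0.5, 0.7, -0.1]
grip_width: 0.0418
grasp_force: 15.0
at [0.4807 0.2278 0.13  ] [180.   -0.    5.9] F [ 0.5  0.7 -0.1] w 0.0418 t 31.8333 q [ -51.    9.   25.  108.   -4.   63. -109.]
-> [0.481  0.2281 0.13  ] psi 5.9 turn 0.0 shift [ 0.02 -0.01  0.  ]
```

```bash
python3 -m jog '[[0.3,0,0,0.05,0],[0.3,0,0,0,0],[0.65,0,0,0,0],[0.65,0,0,0,0],[0.65,0,0,0,0],[0.65,0,0,-0.5,0],[0.65,0,0,-1,0],[0.8,0,0,-1,0],[0.9,0,0,-1,0],[0.8,0,0,-1,0],[0.6,0,0,-1,0],[0.6,0,0,-1,0]]'
python3 -m jog '[[0.6,0,0,-1,-0.15],[0.6,0,0,-1,-0.15],[0.6,0,0,-1,-0.15],[0.6,0,0,0,-0.15],[0.6,0,0,0,-0.15],[0.6,0,0,0,-0.15],[0.6,0,0,0,-0.15],[0.6,0,0,0,-0.15],[0.6,0,0,0,-0.15],[0.6,0,0,0,-0.15],[0.6,0,0,0,-0.15],[0.6,0,0,0,-0.15]]'
python3 -m jog '[[0.6,0,0,0,-0.15],[0.6,0,0,0,-0.05],[0.6,0,0,0,0]]'
python3 - <<'E'
from h import *
d=snap("side","s8");c=cloud(d);a=np.radians(YAW);x=(c[...,:2]-CY)@np.array([[np.cos(a),-np.sin(a)],[np.sin(a),np.cos(a)]])
for b in(-.08,0):
    m=(abs(x[...,0])<.05)&(abs(x[...,1]-b)<.03)&(c[...,2]>.1165)&(c[...,2]<.14)
    p=np.c_[x[m],c[m][:,2]];print(len(p),np.percentile(p,[2,50,98],axis=0).round(4).tolist(),np.linalg.lstsq(np.c_[p[:,:2],np.ones(len(p))],p[:,2],rcond=None)[0].round(3))
plan((cyc(.087,-.098,.3),95.9),(cyc(.087,-.098,.186),95.9))
E
```

```text
time_s: 32.83
tool_pos: [0.4806, 0.2278, 0.261]
tool_rot: [-180.0, -0.0, 5.9]
force: [0.6, 0.2, 0.1]
grip_width: 0.0619
grasp_force: 0.0
time_s: 33.83
tool_pos: [0.4806, 0.2278, 0.32]
tool_rot: [180.0, -0.0, 87.2]
force: [0.5, 0.9, -0.5]
grip_width: 0.0519
grasp_force: 0.0
time_s: 34.08
tool_pos: [0.4806, 0.2278, 0.3199]
tool_rot: [180.0, -0.0, 96.0]
force: [-0.5, 0.0, -0.0]
grip_width: 0.0521
grasp_force: 0.0
860 [[-0.0385, -0.0974, 0.1172], [-0.0018, -0.0748, 0.1207], [0.036, -0.0583, 0.124]] [ 0.004 -0.042  0.117]
1114 [[-0.0384, -0.02, 0.117], [-0.0014, 0.0039, 0.1206], [0.0361, 0.0209, 0.1238]] [ 0.002 -0.028  0.121]
at [0.4807 0.2278 0.3198] [180.   -0.   95.8] F [ 0.2  0.  -0.3] w 0.0521 t 34.1333 q [-51.   2.  23.  93.  -1.  85. -22.]
-> [0.5771 0.1395 0.3   ] psi 95.9 turn -0.001 shift [-4.89  4.34  0.99]
-> [0.5771 0.1395 0.186 ] psi 95.9 turn -0.0 shift [0.  0.  5.7]
```

Both plates are seated level. Back to the right rib.

```bash
python3 -m jog '[[0.6,-0.82,0.72,0,0],[0.6,-0.82,0.72,0,0],[0.6,-0.82,0.72,0,0],[0.6,-0.81,0.72,0,0],[0.6,-0.81,0.72,0,0],[0.6,-0.81,0.72,0,0],[0.6,0,0,0.9,0],[0.6,0,0,0.9,0],[0.6,0,0,0.9,0],[0.6,0,0,0.9,0],[0.6,0,0,0.9,0],[0.6,0,0,0,0]]'
python3 - <<'E'
from h import *
plan((cyc(.086,-.098,.187),95.9))
E
```

```text
time_s: 35.13
tool_pos: [0.5746, 0.1391, 0.2257]
tool_rot: [-179.7, 0.1, 95.8]
force: [-0.1, 0.4, -0.6]
grip_width: 0.0521
grasp_force: 0.0
at [0.5746 0.1391 0.2257] [-1.797e+02  1.000e-01  9.580e+01] F [-0.1  0.4 -0.6] w 0.0521 t 35.1333 q [-41.  13.  29.  94.  -6.  76.  -5.]
-> [0.5761 0.1394 0.187 ] psi 95.9 turn -0.001 shift [0.   0.08 1.93]
```

```bash
python3 -m jog '[[0.5,0,0,0.7,0],[0.5,0,0,0.7,0],[0.5,0,0,0.5,0],[0.5,0,0,0,0],[0,0,0,0,0],[0,0,0,0,0],[0,0,0,0,0],[0,0,0,0,0],[0,0,0,0,0],[0,0,0,0,0],[0,0,0,0,0],[0,0,0,0,0]]' 25
python3 -m jog '[[0,0,-0.3,0,0],[0,0,-0.6,0,0],[0,0,-0.7,0,0],[0,0,-0.7,0,0],[0,0,-0.7,0,0],[0,0,-0.7,0,0],[0,0,-0.7,0,0],[0,0,-0.7,0,0],[0,0,-0.6,0,0],[0,0,-0.5,0,0],[0,0,-0.3,0,0],[0,0,0,0,0]]' 25
python3 -m jog '[[0,0,-0.2,0,0],[0,0,0,0,0]]' 25
```

```text
time_s: 36.13
tool_pos: [0.5743, 0.1393, 0.1915]
tool_rot: [-179.7, -0.0, 95.9]
force: [-7.4, -1.7, 6.4]
grip_width: 0.0116
grasp_force: 25.0
time_s: 37.13
tool_pos: [0.4468, 0.1266, 0.1915]
tool_rot: [179.9, -0.1, 96.0]
force: [0.4, 1.6, -1.2]
grip_width: 0.0116
grasp_force: 25.0
time_s: 37.3
tool_pos: [0.4447, 0.1263, 0.1915]
tool_rot: [179.8, -0.1, 95.9]
force: [5.6, 3.1, -3.6]
grip_width: 0.011
grasp_force: 25.0
```

```bash
python3 -m jog '[[0,0,-0.25,0,0],[0,0,0,0,0]]' 25; python3 -m jog '[[0.4,0,0.2,0,0],[0.5,0,0,0,0],[0.5,0,0,0,0],[0.5,0,0,0,0],[0.5,0,0,-1,0],[0.5,0,0,-1,0],[0.8,0,0,-1,0],[1,0,0,-1,0],[1,0,0,-1,0],[1,0,0,-1,0],[1,0,0,-1,0],[1,0,0,0,0]]' 15
python3 - <<'E'
from h import *
d=snap("side","s9");c=cloud(d);col=d["color"].astype(int);R,G,B=[col[...,i] for i in range(3)]
a=np.radians(YAW);x=(c[...,:2]-CY)@np.array([[np.cos(a),-np.sin(a)],[np.sin(a),np.cos(a)]])
m=(c[...,2]>.155)&(c[...,2]<.166)&(col.min(2)>100)&(abs(x[...,1])<.13);print("cover",np.percentile(x[m][:,0],[1,99]).round(4))
m=(c[...,0]>.4)&(c[...,0]<.7)&(c[...,1]>.1)&(G>R+40)&(G>B+25)&(c[...,2]>.14);print("knob",m.sum(),x[m].mean(0),c[m].mean(0))
plan((cyc(-.0105,0,.345),185.9),(cyc(-.0105,0,.265),185.9))
E
```

```text
time_s: 37.47
tool_pos: [0.4445, 0.1263, 0.1916]
tool_rot: [179.1, -0.1, 95.9]
force: [20.9, 5.6, -15.9]
grip_width: 0.0118
grasp_force: 25.0
time_s: 38.47
tool_pos: [0.4435, 0.126, 0.3351]
tool_rot: [179.7, -0.1, 95.9]
force: [1.1, -0.6, 0.2]
grip_width: 0.0754
grasp_force: 0.0
cover [-0.0595  0.0569]
knob 241 [-0.01163814  0.00488921] [0.46842093 0.231667   0.25839891]
at [0.443  0.1257 0.3331] [ 1.798e+02 -1.000e-01  9.590e+01] F [-1.1 -0.3 -0.5] w 0.0798 t 38.5167 q [-47.  -8.  25. 101.   3.  87. -17.]
-> [0.4701 0.2269 0.345 ] psi 185.9 turn -2.0 shift [-1.87  4.89 -0.6 ]
-> [0.4701 0.2269 0.265 ] psi 185.9 turn -0.0 shift [-0.  0.  4.]
```

```bash
python3 -m jog '[[1,0,0,-0.2,-0.154],[1,0,0,-0.2,-0.154],[1,0,0,-0.1,-0.154],[1,0,0,0,-0.154],[1,0,0,0,-0.154],[1,0,0,0,-0.154],[1,0,0,0,-0.154],[1,0,0,0,-0.154],[1,0,0,0,-0.154],[1,0,0,0,-0.154],[1,0,0,0,-0.154],[1,0,0,0,-0.154]]'
python3 -m jog '[[1,0,0,0,-0.152],[1,-0.31,0.82,0,0],[1,-0.31,0.82,0,0],[1,-0.31,0.82,0,0],[1,-0.31,0.82,0,0],[1,-0.31,0.82,0,0],[1,-0.31,0.82,0,0],[1,0,0,0,0],[1,0,0,0,0]]'
python3 - <<'E'
from h import *
plan((cyc(-.0105,0,.263),185.9))
E
```

```text
time_s: 39.52
tool_pos: [0.4416, 0.1253, 0.3399]
tool_rot: [-179.9, -0.1, 179.4]
force: [-0.1, 0.4, -0.3]
grip_width: 0.0869
grasp_force: 0.0
time_s: 40.27
tool_pos: [0.4685, 0.2275, 0.3397]
tool_rot: [-179.9, -0.1, -174.0]
force: [0.7, 0.9, 0.0]
grip_width: 0.0871
grasp_force: 0.0
at [0.4685 0.2275 0.3397] [-1.799e+02 -1.000e-01 -1.740e+02] F [0.7 0.9 0. ] w 0.0871 t 40.2667 q [-58.   0.  29.  93.  -0.  87.  67.]
-> [0.4701 0.2269 0.263 ] psi 185.9 turn 0.002 shift [-0.08 -0.04  3.83]
```

```bash
python3 -m jog '[[1,-0.08,-0.04,0.8,0],[1,0,0,0.8,0],[0.6,0,0,0.8,0],[0.6,0,0,0.8,0],[0.6,0,0,0.6,0],[0.6,0,0,0,0],[0.6,0,0,0,0]]'
python3 -m jog '[[0,0,0,0,0],[0,0,0,0,0],[0,0,0,0,0],[0,0,0,0,0],[0,0,0,0,0],[0,0,0,0,0],[0,0,0,0,0],[0,0,0,0,0],[0,0,0,0,0],[0,0,0,0,0]]' 15
```

```text
time_s: 40.85
tool_pos: [0.4706, 0.2257, 0.2649]
tool_rot: [-180.0, -0.1, -174.1]
force: [0.5, 0.6, 0.8]
grip_width: 0.0615
grasp_force: 0.0
time_s: 41.68
tool_pos: [0.4711, 0.2265, 0.2656]
tool_rot: [180.0, 0.0, -174.1]
force: [-0.6, -2.3, 3.9]
grip_width: 0.03
grasp_force: 15.0
```

```bash
python3 -m jog '[[0,0.39,0,0.17,0],[0,0.37,0,0.21,0],[0,0.35,0,0.25,0],[0,0.32,0,0.28,0],[0,0.29,0,0.31,0],[0,0.26,0,0.34,0],[0,0,0,0,0]]' 15
python3 -m jog '[[0,0.22,0,0.36,0],[0,0.185,0,0.38,0],[0,0.145,0,0.4,0],[0,0.105,0,0.41,0],[0,0.065,0,0.42,0],[0,0.02,0,0.42,0],[0,0,0,0,0]]' 15
python3 -m jog '[[0,0,0,0.15,0],[0,0,0,0,0]]' 15
```

```text
time_s: 42.27
tool_pos: [0.4297, 0.2224, 0.232]
tool_rot: [-180.0, -0.1, -174.0]
force: [0.2, -0.0, -1.3]
grip_width: 0.0296
grasp_force: 15.0
time_s: 42.85
tool_pos: [0.416, 0.221, 0.184]
tool_rot: [-180.0, -0.1, -174.1]
force: [-0.9, -0.5, -1.2]
grip_width: 0.0301
grasp_force: 15.0
time_s: 43.02
tool_pos: [0.416, 0.221, 0.1824]
tool_rot: [-180.0, -0.1, -174.1]
force: [-3.2, -0.2, -1.3]
grip_width: 0.0297
grasp_force: 15.0
```

```bash
python3 -m jog '[[0,0,0,0.15,0],[0,0,0,0,0]]' 15;python3 -m jog '[[1,0,0,0,0],[1,0,0,0,0],[1,0,0,0,0],[1,0,0,0,0],[1,0,0,0,0],[1,0,0,-0.7,0],[1,0,0,-1,0],[1,0,0,-1,0],[1,0,0,-1,0],[1,0,0,-1,0],[1,0,0,-1,0],[1,0,0,0,0]]'
python3 - <<'E'
from h import *
for n,f in(("side","s10"),):
    d=snap(n,f);c=cloud(d);col=d["color"].astype(int);R,G,B=[col[...,i] for i in range(3)]
    m=(c[...,0]>.3)&(c[...,0]<.7)&(c[...,1]>.1)&(G>R+40)&(G>B+25)&(c[...,2]>.14);print("knob",m.sum(),c[m].mean(0).round(4),c[m].max(0).round(4))
s=ld("side0");c=cloud(s);col=s["color"].astype(int);R,G,B=[col[...,i] for i in range(3)]
m=(c[...,0]>.3)&(c[...,0]<.7)&(c[...,1]>.1)&(G>R+40)&(G>B+25)&(c[...,2]>.14);print("start knob",m.sum(),c[m].mean(0).round(4),c[m].max(0).round(4))
plan((np.array([.608,-.3685,.28]),75+90),(np.array([.608,-.3685,.065]),75+90))
E
```

```text
time_s: 43.18
tool_pos: [0.4176, 0.2212, 0.1816]
tool_rot: [180.0, 0.1, -174.1]
force: [-3.0, -2.2, 8.4]
grip_width: 0.0301
grasp_force: 15.0
time_s: 44.18
tool_pos: [0.4185, 0.222, 0.2981]
tool_rot: [179.8, 0.3, -174.1]
force: [0.8, 0.2, 0.2]
grip_width: 0.0867
grasp_force: 0.0
knob 227 [0.4148 0.2386 0.1906] [0.4259 0.7675 0.6867]
start knob 233 [0.4127 0.2445 0.1999] [0.425  0.7675 0.6867]
at [0.4179 0.2217 0.2961] [ 179.9    0.2 -174.1] F [ 0.8  0.4 -0.3] w 0.0868 t 44.2333 q [-60.  -6.  26. 103.   3.  82.  62.]
-> [ 0.608  -0.3685  0.28  ] psi 165 turn -7.535 shift [-16.82 -26.04   0.8 ]
-> [ 0.608  -0.3685  0.065 ] psi 165 turn 0.0 shift [ 0.    0.   10.75]
```

```bash
python3 -m jog '[[1,0,0,0,0.154],[1,0,0,0,0.154],[1,0,0,0,0.154],[1,0,0,0,0.154],[1,0,0,0,0.154],[1,0,0,0,0.154],[1,0,0,0,0.154],[1,0,0,0,0.154],[1,0,0,0,0.154],[1,0,0,0,0.154],[1,0,0,0,0.154],[1,0,0,0,0.154]]'
python3 -m jog '[[1,0,0,0,0.154],[1,0,0,0,0.154],[1,0,0,0,0.154],[1,0,0,0,0.154],[1,0,0,0,0]]'
python3 - <<'E'
from h import *
d=snap("side","s11",(210,200,370,400),3)
for f in("side0","s11"):
    d=ld(f);c=cloud(d);col=d["color"].astype(int);R,G,B=[col[...,i] for i in range(3)]
    m=(abs(c[...,0]-.42)<.06)&(abs(c[...,1]-.22)<.05)&(G>R+40)&(G>B+25)&(c[...,2]>.14)&(c[...,2]<.3);v,u=np.nonzero(m);print("knob",m.sum(),np.median(c[m],0).round(4),u.mean().round(2),v.mean().round(2))
    m=(col.max(2)<60)&(np.hypot(c[...,0]-.609,c[...,1]+.369)<.036)&(c[...,2]>.042)&(c[...,2]<.085)
    if m.any(): print(m.sum(),cv2.minAreaRect((c[m][:,:2]*1000).astype('float32')))
d=snap("top","t11");c=cloud(d);col=d["color"].astype(int)
m=(col.max(2)<70)&(np.hypot(c[...,0]-.609,c[...,1]+.369)<.036)&(c[...,2]>.045)&(c[...,2]<.085)
print(m.sum(),cv2.minAreaRect((c[m][:,:2]*1000).astype('float32')))
plan((np.array([.608,-.3685,.28]),75),(np.array([.608,-.3685,.065]),75))
E
```

```text
time_s: 45.23
tool_pos: [0.4164, 0.2208, 0.2928]
tool_rot: [-179.9, 0.1, 102.4]
force: [0.1, 0.0, 0.2]
grip_width: 0.0869
grasp_force: 0.0
time_s: 45.65
tool_pos: [0.4164, 0.2208, 0.2929]
tool_rot: [-179.9, 0.1, 74.9]
force: [-0.4, -0.0, -0.3]
grip_width: 0.0872
grasp_force: 0.0
knob 225 [0.4152 0.2286 0.1842] 322.69 344.32
107 ((607.9254760742188, -369.3227844238281), (54.974639892578125, 14.145820617675781), 74.50601196289062)
knob 221 [0.4165 0.2293 0.181 ] 321.8 346.28
29 ((607.0123901367188, -369.4044494628906), (42.437747955322266, 6.517760276794434), 73.23518371582031)
at [0.4165 0.2208 0.2933] [-1.80e+02  1.00e-01  7.52e+01] F [0.2 0.2 0.1] w 0.0868 t 45.75 q [-53.  -6.  21. 103.   2.  82. -48.]
-> [ 0.608  -0.3685  0.28  ] psi 75 turn 0.005 shift [-25.98  16.87   0.66]
-> [ 0.608  -0.3685  0.065 ] psi 75 turn 0.0 shift [ 0.    0.   10.75]
```

View pics/s11.png

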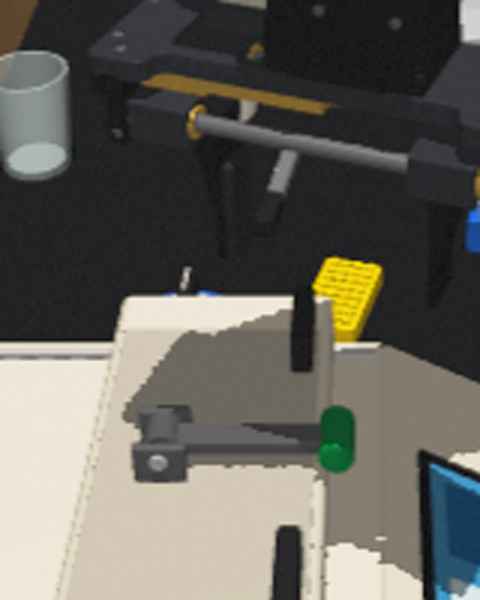

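The lever is down (knob at crop (337,440)) and the cover is fully forward. On to the white timer.

```bash
python3 -m jog '[[1,-0.93,0.6,0,0],[1,-0.93,0.6,0,0],[1,-0.93,0.6,0,0],[1,-0.93,0.6,0,0],[1,-0.93,0.6,0,0],[1,-0.93,0.6,0,0],[1,-0.93,0.6,0,0],[1,-0.93,0.6,0,0],[1,-0.93,0.6,0,0],[1,-0.93,0.6,0,0],[1,-0.93,0.6,0,0],[1,-0.93,0.6,0,0]]'
python3 -m jog '[[1,-0.93,0.6,0,0],[1,-0.93,0.6,0,0],[1,-0.93,0.6,0,0],[1,-0.93,0.6,0,0],[1,-0.93,0.6,0,0],[1,-0.93,0.6,0,0],[1,-0.93,0.6,0,0],[1,-0.93,0.6,0,0],[1,-0.93,0.6,0,0],[1,-0.93,0.6,0,0],[1,-0.93,0.6,0,0],[1,-0.93,0.6,0,0]]'
python3 -m jog '[[1,-0.93,0.6,0,0],[1,-0.93,0.6,0,0],[1,-0.93,0.6,0,0],[1,-0.93,0.6,0,0],[1,0,0,0.5,0],[1,0,0,0.8,0],[1,0,0,0.8,0],[1,0,0,0.8,0],[1,0,0,0.8,0],[1,0,0,0.8,0],[1,0,0,0.8,0],[1,0,0,0,0]]'
python3 - <<'E'
from h import *
plan((np.array([.608,-.3690,.064]),74.5))
E
```

```text
time_s: 46.75
tool_pos: [0.4983, -0.0328, 0.2938]
tool_rot: [-180.0, -0.0, 75.2]
force: [0.3, 0.2, 0.1]
grip_width: 0.0868
grasp_force: 0.0
time_s: 47.75
tool_pos: [0.5801, -0.2853, 0.2934]
tool_rot: [-180.0, 0.0, 75.3]
force: [-0.4, 0.4, -0.3]
grip_width: 0.0871
grasp_force: 0.0
time_s: 48.75
tool_pos: [0.6055, -0.3662, 0.1835]
tool_rot: [-179.6, -0.1, 75.2]
force: [-0.5, 0.9, -0.4]
grip_width: 0.0869
grasp_force: 0.0
at [ 0.6055 -0.3662  0.1835] [-1.796e+02 -1.000e-01  7.520e+01] F [-0.5  0.9 -0.4] w 0.0869 t 48.75 q [ -3.  34.  48.  79. -25.  78.  31.]
-> [ 0.608 -0.369  0.064] psi 74.5 turn 0.016 shift [-0.1   0.16  5.97]
```

```bash
python3 -m jog '[[0.8,-0.1,0.16,0.8,0.015],[0.6,0,0,0.8,0],[0.6,0,0,0.8,0],[0.6,0,0,0.8,0],[0.6,0,0,0.8,0],[0.6,0,0,0.8,0],[0.6,0,0,0.7,0],[0.6,0,0,0.45,0],[0.6,0,0,0,0],[0.6,0,0,0,0]]'
python3 - <<'E'
from h import *
plan((np.array([.608,-.3690,.064]),74.5))
E
```

```text
time_s: 49.58
tool_pos: [0.6095, -0.3716, 0.0689]
tool_rot: [-180.0, 0.0, 74.4]
force: [0.1, -1.1, 1.3]
grip_width: 0.0524
grasp_force: 0.0
at [ 0.6095 -0.3716  0.0689] [-180.     0.    74.4] F [ 0.1 -1.1  1.3] w 0.0524 t 49.5833 q [ -1.  40.  45.  85. -29.  68.  33.]
-> [ 0.608 -0.369  0.064] psi 74.5 turn -0.003 shift [ 0.1  -0.11  0.24]
```

```bash
python3 -m jog '[[0.4,0.1,-0.11,0.1,0],[0.4,0,0,0,0],[0,0,0,0,0],[0,0,0,0,0],[0,0,0,0,0],[0,0,0,0,0],[0,0,0,0,0],[0,0,0,0,0],[0,0,0,0,0],[0,0,0,0,0],[0,0,0,0,0]]' 25
python3 - <<'E'
from h import *
plan((np.array([.608,-.3690,.064]),74.5))
E
python3 -m jog '[[0,0,0,0,0.08],[0,0,0,0,0.12],[0,0,0,0,0.12],[0,0,0,0,0.12],[0,0,0,0,0.12],[0,0,0,0,0.12]]' 25
python3 -c 'from h import *;plan();print(env.get_obs()["wrist_torque"])'
```

```text
time_s: 50.5
tool_pos: [0.6092, -0.3694, 0.0674]
tool_rot: [179.8, 0.0, 74.4]
force: [4.7, -3.1, -2.0]
grip_width: 0.0115
grasp_force: 25.0
at [ 0.6092 -0.3694  0.0674] [179.8   0.   74.4] F [ 4.7 -3.1 -2. ] w 0.0115 t 50.5 q [ -1.  39.  45.  85. -29.  67.  32.]
-> [ 0.608 -0.369  0.064] psi 74.5 turn -0.002 shift [ 0.   -0.06  0.17]
time_s: 51.0
tool_pos: [0.61, -0.3698, 0.0674]
tool_rot: [179.7, -0.1, 43.5]
force: [7.4, -4.6, -4.5]
grip_width: 0.012
grasp_force: 25.0
at [ 0.61   -0.3698  0.0674] [ 1.797e+02 -1.000e-01  4.350e+01] F [ 7.4 -4.6 -4.5] w 0.012 t 51.0 q [ -5.  42.  51.  85. -34.  69.   5.]
[-1.02521208 -1.43651914  0.07498362]
```

```bash
python3 -m jog '[[0,0,0.05,0,0.12],[0,0,0,0,0.12],[0,0,0,0,0.12],[0,0,0,0,0.12],[0,0,0,0,0.12],[0,0,0,0,0.12],[0,0,0,0,0.12],[0,0,0,0,0.12],[0,0,0,0,0.12],[0,0,0,0,0.12]]' 25
python3 -c 'from h import *;plan();print(env.get_obs()["wrist_torque"])'
python3 -m jog '[[0,0,0,0,0.12],[0,0,0,0,0.12],[0,0,0,0,0.12],[0,0,0,0,0.12],[0,0,0,0,0.12],[0,0,0,0,0.12],[0,0,0,0,0.12],[0,0,0,0,0.12],[0,0,0,0,0.12],[0,0,0,0,0.12]]' 25
python3 -c 'from h import *;plan();print(env.get_obs()["wrist_torque"])'
```

```text
time_s: 51.83
tool_pos: [0.6106, -0.3715, 0.0674]
tool_rot: [179.8, -0.3, -10.5]
force: [7.1, -7.3, -5.9]
grip_width: 0.0119
grasp_force: 25.0
at [ 0.6106 -0.3715  0.0674] [179.8  -0.3 -10.5] F [ 7.1 -7.3 -5.9] w 0.0119 t 51.8333 q [-10.  48.  61.  85. -43.  72. -44.]
[-1.40974539 -1.35544623  0.09166413]
time_s: 52.67
tool_pos: [0.6095, -0.3729, 0.0675]
tool_rot: [180.0, -0.4, -64.6]
force: [5.6, -9.4, -5.5]
grip_width: 0.0121
grasp_force: 25.0
at [ 0.6095 -0.3729  0.0675] [180.   -0.4 -64.6] F [ 5.6 -9.4 -5.5] w 0.0121 t 52.6667 q [-13.  52.  68.  85. -49.  75. -95.]
[-1.78223434 -1.11742087  0.09783212]
```

```bash
python3 -m jog '[[1,0,0,0,0],[1,0,0,0,0],[1,0,0,0,0],[1,0,0,0,0],[1,0,0,0,0],[1,0,0,0,0],[1,0,0,0,0],[1,0,0,0,0],[1,0,0,0,0],[1,0,0,0,0],[1,0,0,0,0],[1,0,0,0,0]]'
python3 -m jog '[[1,0,0,0,-0.154],[1,0,0,0,-0.154],[1,0,0,0,-0.154],[1,0,0,0,-0.154],[1,0,0,0,-0.154],[1,0,0,0,-0.154],[1,0,0,0,-0.154],[1,0,0,0,-0.154],[1,0,0,0,-0.154],[1,0,0,0,-0.154],[1,0,0,0,-0.154],[1,0,0,0,-0.154]]'
python3 -m jog '[[1,0,0,0,-0.154],[1,0,0,0,-0.154],[1,0,0,0,-0.154],[1,0,0,0,-0.154],[1,0,0,0,-0.154],[1,0,0,0,-0.154],[1,0,0,0,-0.154],[1,0,0,0,-0.154],[1,0,0,0,-0.154],[1,0,0,0,-0.154],[1,0,0,0,-0.154],[1,0,0,0,-0.154]]'
python3 -m jog '[[1,0,0,0,-0.152],[1,0,0,0,-0.152],[1,0,0,0,0]]'
python3 -c 'from h import *;plan((np.array([.6088,-.3705,.066]),115.4))'
```

```text
time_s: 53.67
tool_pos: [0.6087, -0.3698, 0.0671]
tool_rot: [-180.0, 0.0, -64.2]
force: [0.1, -0.1, 0.5]
grip_width: 0.0828
grasp_force: 0.0
time_s: 54.67
tool_pos: [0.6086, -0.3699, 0.0672]
tool_rot: [180.0, 0.0, 19.3]
force: [0.4, 0.1, -0.7]
grip_width: 0.087
grasp_force: 0.0
time_s: 55.67
tool_pos: [0.6084, -0.37, 0.0671]
tool_rot: [-180.0, 0.0, 102.4]
force: [0.4, -0.8, -0.1]
grip_width: 0.087
grasp_force: 0.0
time_s: 55.92
tool_pos: [0.6084, -0.3701, 0.0673]
tool_rot: [180.0, -0.0, 115.9]
force: [-0.2, -0.0, 0.6]
grip_width: 0.0868
grasp_force: 0.0
at [ 0.6084 -0.3701  0.0673] [180.   -0.  115.9] F [-0.2 -0.   0.6] w 0.0868 t 55.9167 q [  6.  36.  33.  85. -21.  66.  69.]
-> [ 0.6088 -0.3705  0.066 ] psi 115.4 turn 0.011 shift [-0.02  0.01  0.06]
```

```bash
python3 -m jog '[[0.3,-0.06,0.02,0,0],[0.1,0,0,0,0],[0,0,0,0,0],[0,0,0,0,0],[0,0,0,0,0],[0,0,0,0,0],[0,0,0,0,0],[0,0,0,0,0],[0,0,0,0,0],[0,0,0,0,0],[0,0,0,0,0],[0,0,0,0,0]]' 25
python3 -m jog '[[0,0,0,0,0],[0,0,0,0,0],[0,0,0,0,0],[0,0,0,0,0],[0,0,0,0,0.06],[0,0,0,0,0.12],[0,0,0,0,0.12],[0,0,0,0,0.12],[0,0,0,0,0.12],[0,0,0,0,0.12],[0,0,0,0,0.12],[0,0,0,0,0.12]]' 25
python3 -c 'from h import *;plan();print(env.get_obs()["wrist_torque"])'
python3 -m jog '[[0,0,0,0,0.12],[0,0,0,0,0.12],[0,0,0,0,0.12],[0,0,0,0,0.12],[0,0,0,0,0.12],[0,0,0,0,0.12]]' 25
python3 -c 'from h import *;plan();print(env.get_obs()["wrist_torque"])'
```

```text
time_s: 56.92
tool_pos: [0.6095, -0.3707, 0.0671]
tool_rot: [180.0, -0.0, 115.8]
force: [0.2, -0.3, 0.5]
grip_width: 0.0149
grasp_force: 0.0
time_s: 57.92
tool_pos: [0.609, -0.3711, 0.0672]
tool_rot: [-180.0, 0.0, 75.0]
force: [-2.9, -0.6, 0.7]
grip_width: 0.0119
grasp_force: 25.0
at [ 0.609  -0.3711  0.0672] [-180.    0.   75.] F [-2.9 -0.6  0.7] w 0.0119 t 57.9167 q [  1.  39.  42.  85. -27.  67.  32.]
[-0.21589498  0.66465864  0.07988412]
time_s: 58.42
tool_pos: [0.6092, -0.3712, 0.0672]
tool_rot: [180.0, 0.0, 42.6]
force: [-1.3, -1.1, 0.0]
grip_width: 0.012
grasp_force: 25.0
at [ 0.6092 -0.3712  0.0672] [180.    0.   42.6] F [-1.3 -1.1  0. ] w 0.012 t 58.4167 q [ -3.  41.  48.  85. -32.  68.   2.]
[-0.28919823  0.62435834  0.08701794]
```

```bash
t(){ python3 -c 'from h import *;o=env.get_obs();print("ROT",o["tool_rot"],"T",o["wrist_torque"],o["qpos"][2])'; }
python3 -m jog '[[0,0,0,0,0.1],[0,0,0,0,0.1]]' 25 >/dev/null; t
python3 -m jog '[[0,0,0,0,0.1],[0,0,0,0,0.1]]' 25 >/dev/null; t
python3 -m jog '[[0,0,0,0,0.1],[0,0,0,0,0.1]]' 25 >/dev/null; t
python3 -m jog '[[0,0,0,0,0.1],[0,0,0,0,0.1]]' 25 >/dev/null; t
```

```text
ROT [1.79974685e+02 4.91428686e-02 3.36430598e+01] T [-0.35590463  0.63971625  0.11759803] 49.98300263136599
ROT [1.79959944e+02 4.17430379e-02 2.46476121e+01] T [-0.3386796   0.63754289  0.05995892] 51.772627952058585
ROT [1.79950741e+02 3.49094451e-02 1.56471296e+01] T [-0.37674032  0.63762412  0.08252942] 53.542140704542994
ROT [1.79939309e+02 2.70935329e-02 6.64780337e+00] T [-0.39931394  0.62517882  0.14157313] 55.29031348060085
```

```bash
t(){ python3 -c 'from h import *;o=env.get_obs();print("ROT",round(o["tool_rot"][2],1),"T",np.round(o["wrist_torque"],3),round(o["qpos"][2],1),np.round(o["force"],1))'; }
python3 -m jog '[[0,0,0,0,0.1],[0,0,0,0,0.1]]' 25 >/dev/null; t
python3 -m jog '[[0,0,0,0,0.1],[0,0,0,0,0.1]]' 25 >/dev/null; t
python3 -m jog '[[0,0,0,0,0.1],[0,0,0,0,0]]' 25 >/dev/null; t
python3 -m jog '[[0,0,0,0,0.1],[0,0,0,0,0]]' 25 >/dev/null; t
python3 -m jog '[[0,0,0,0,0.1],[0,0,0,0,0]]' 25 >/dev/null; t
python3 - <<'E'
from h import *
snap("side","s12",(230,170,330,260),6)
E
```

```text
ROT -2.3 T [-0.434  0.371  0.525] 57.0 [-0.6 -1.1  0.8]
ROT -11.2 T [-0.572  0.037  0.781] 58.7 [ 1.  -2.1 -0.5]
ROT -15.6 T [-0.687 -0.003  0.881] 59.5 [ 0.3 -2.5 -0.8]
ROT -20.0 T [-0.937 -0.481  1.012] 60.3 [ 2.2 -5.1 -3.1]
ROT -24.4 T [-1.006 -0.468  1.224] 61.1 [ 3.5 -4.7 -2. ]
```

View pics/s12.png

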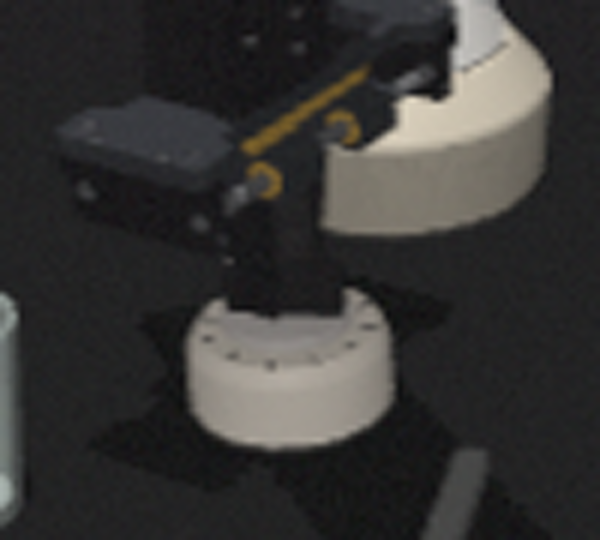

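The torque jumped from about 0.1 to 1.2 N m near 0°, so the timer is at its stop. I release, lift and check everything.

```bash
python3 -m jog '[[1,0,0,0,0],[1,0,0,0,0],[1,0,0,0,0],[1,0,0,0,0],[1,0,0,0,0],[1,0,0,0,0],[1,0,0,0,0],[1,0,0,-0.8,0],[1,0,0,-1,0],[1,0,0,-1,0],[1,0,0,-1,0],[1,0,0,-1,0]]'
python3 -m jog '[[1,0,0,-1,0],[1,0,0,-1,0],[1,0,0,-1,0],[1,-1,0,-1,0],[1,-1,0,0,0],[1,-1,0,0,0],[1,-1,0,0,0],[1,-1,0,0,0],[1,-1,0,0,0],[1,0,0,0,0]]'
python3 - <<'E'
from h import *
plan()
d=snap("side","s13");a=np.radians(YAW)
for f in("s13",):
    c=cloud(d);col=d["color"].astype(int);R,G,B=[col[...,i] for i in range(3)]
    m=(col.max(2)<60)&(np.hypot(c[...,0]-.609,c[...,1]+.370)<.036)&(c[...,2]>.042)&(c[...,2]<.085);print("bar",m.sum(),cv2.minAreaRect((c[m][:,:2]*1000).astype('float32')))
    m=(abs(c[...,0]-.42)<.06)&(abs(c[...,1]-.22)<.05)&(G>R+40)&(G>B+25)&(c[...,2]>.14)&(c[...,2]<.3);v,u=np.nonzero(m);print("knob",u.mean(),v.mean())
    x=(c[...,:2]-CY)@np.array([[np.cos(a),-np.sin(a)],[np.sin(a),np.cos(a)]]);m=(c[...,2]>.155)&(c[...,2]<.166)&(col.min(2)>100)&(abs(x[...,1])<.13);print("cover",np.percentile(x[m][:,0],[1,99]).round(4))
E
```

```text
time_s: 60.97
tool_pos: [0.6095, -0.3709, 0.1655]
tool_rot: [180.0, -0.0, -24.6]
force: [1.0, -0.3, -0.0]
grip_width: 0.0853
grasp_force: 0.0
time_s: 61.8
tool_pos: [0.497, -0.3207, 0.2443]
tool_rot: [-179.8, 0.0, -24.8]
force: [-0.1, 0.1, -0.2]
grip_width: 0.0868
grasp_force: 0.0
at [ 0.497  -0.3207  0.2443] [-179.8    0.   -24.8] F [-0.1  0.1 -0.2] w 0.0868 t 61.8 q [-24.  21.  69.  93. -21.  80. -67.]
bar 164 ((607.9661865234375, -366.7077331542969), (52.294002532958984, 18.948204040527344), 12.988251686096191)
knob 321.7654867256637 345.85840707964604
cover [-0.0579  0.0585]
```

View pics/s13.png

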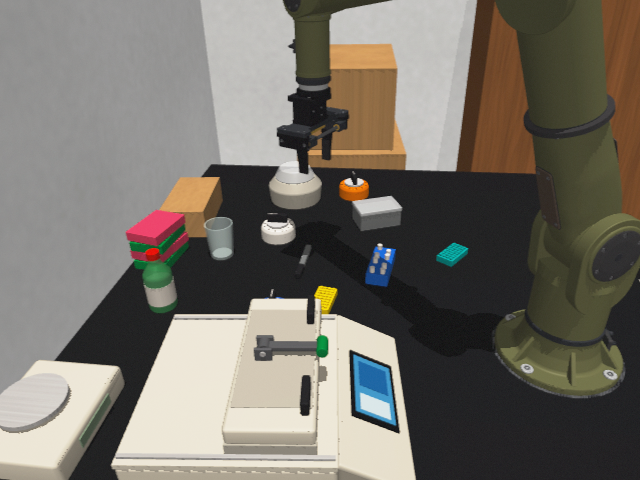

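Run:
```python
from h import *
def ang(p): 
    q=p-p.mean(0);w,v=np.linalg.eigh(q.T@q);return np.degrees(np.arctan2(v[1,1],v[0,1])).round(1),np.sqrt(w/len(q)).round(4)
ds=[("side0",ld("side0")),("s13",ld("s13")),("top0",ld("top0")),("t14",snap("top","t14",(340,170,430,240),6))]
for n,d in ds:
    c=cloud(d);mx=d["color"].astype(int).max(2)
    v,u=np.mgrid[:480,:640];o=d["world_from_camera"]
    K=np.linalg.inv(d["mtx"]);r=(np.stack([u,v,np.ones_like(u)],-1)@K.T)@o[:3,:3].T;h=o[:3,3]+r*((.067-o[2,3])/r[...,2])[...,None]
    near=np.hypot(h[...,0]-.609,h[...,1]+.37)<.033
    for th in(50,80):
        m=near&(mx<th); 
        if m.sum()>10: print(n,"proj",th,m.sum(),ang(h[m][:,:2]))
    m=near&(mx<80)&(c[...,2]>.062)&(c[...,2]<.075)
    if m.sum()>10: print(n,"depth top",m.sum(),ang(c[m][:,:2]),c[m].mean(0).round(4))
```

```text
side0 proj 50 199 (np.float64(-166.4), array([0.0157, 0.0166]))
side0 proj 80 206 (np.float64(-154.3), array([0.0157, 0.0165]))
side0 depth top 58 (np.float64(70.6), array([0.0029, 0.0156])) [ 0.6071 -0.3657  0.0675]
s13 proj 50 217 (np.float64(81.4), array([0.0163, 0.0174]))
s13 proj 80 227 (np.float64(80.9), array([0.0164, 0.017 ]))
s13 depth top 74 (np.float64(-175.8), array([0.0035, 0.0158])) [ 0.6055 -0.3681  0.0669]
top0 proj 80 34 (np.float64(71.0), array([0.0022, 0.0124]))
top0 depth top 31 (np.float64(72.5), array([0.0018, 0.0125])) [ 0.6071 -0.3669  0.067 ]
```

View pics/t14.png

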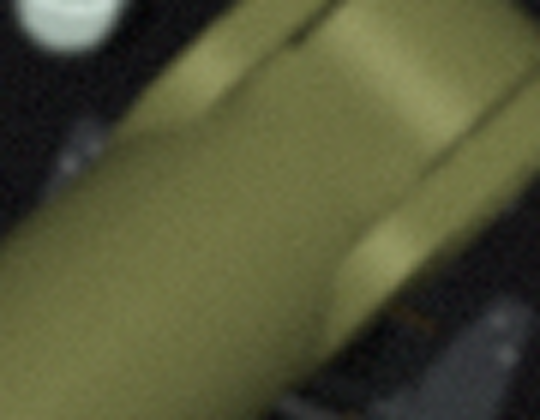

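```bash
python3 -c 'from h import *;print(env.sign_off())'
```

```text
the job is handed in; nothing more can be done
None
```

The incubation job was handed in at about 62 s of the 210 s limit: both sample plates on the bench (no third was there) sit flush in the right and middle blocks, the cover is fully forward with the lever down, and then the timer was wound clockwise until torque jumped at its stop. I did not grip the timer again to recheck it.

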